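# Pull the blind plug from the sample cell with the quarter-turn puller rod

### The arm

A 6-joint arm with a two-finger parallel gripper is mounted at the origin on a cart in front of the work surface, level with it; the furniture and walls round the work are solid. World frame = base frame: x ahead of the robot, y to its left, z up, the work surface at z = 0. Lengths are in m, angles in rad, forces in N, time in s.
With the tool pointing down it reaches from about 0.35 to 0.775 m from the base axis. Payload 7.3 kg.
Tool frame: the origin (TCP) lies on the centre line of the jaws, within the pads' length; the fingertips stand 14 mm ahead of it and the grasp point (between the pads) lies 5 mm behind it; z points along the fingers, y is the direction in which the jaws open and shut (so a half turn about z gives the same grasp; the last joint's range is limited). The gripper opens to 92 mm and grips with 3 to 60 N. Pads are 19 mm wide; open, the fingers measure 130 mm over their backs; the gripper's body (75 mm by 190 mm) begins 47 mm behind the grasp point.
Start: joints at [1.066, 0.342, 1.524, -0, 1.275, -0.146], TCP at [0.184, 0.492, 0.241] pointing down, gripper open.
Joint ranges: [-2.53, 2.53], [-0.77, 2.02], [0.04, 2.7], [-1, 4.14], [0.28, 2.66], [-3.11, 3.11]. Speed limits (rad/s): [2.57, 2.57, 3.14, 3.14, 3.14, 3.14].

### API

Orientations are given as [roll, pitch, yaw] about the fixed x, y, z axes, in that order (R = Rz(yaw) Ry(pitch) Rx(roll)).
In Python, from cell import telemetry, cams, robot gives the robot as it stands.
- The arm moves only by the tool servo_tool, never from a script. Its argument "targets" is text: rows parted by semicolons, each of 4 numbers parted by spaces: the shift along the tool's x, y, z in mm, then the turn about the tool's z in rad. In form: x y z yaw; .... A call has 1 to 20 rows; each row shifts and turns the pose as measured when the row begins, along the tool's axes as they then stand; what a row does not reach is not made up. A row lasts 1/8 s, in which the tool goes at most 62.5 mm and 10.7 degrees, less where a joint would pass 70% of its speed; a pose out of reach is approached as far as the arm can. A call with a gripper value outside its range is refused whole. "hand" is the opening, from 0 (shut) to 1 (fully open), set as the call begins (left out, the last holds). The fingers move at their own pace and stop on an object; "squeeze" is the grip in N (left out, the last holds). Time passes only in rows, so rows that do not move let the fingers close. It gives the time, the measured TCP pose, the force and the opening at its end, in the units of the state.
- telemetry.observe(): the state, without advancing time (a new reading comes with each control period).
- cams.read_camera(name): name is "scene" or "top" or "wrist"; returns a dict with "color" (480x640x3 uint8, red, green, blue), "K" (3x3 intrinsics, pixels), "R" (3x3) and "t" (3): a world point X has camera coordinates R X + t. Camera axes: x right, y down, z forward; pixel columns grow to the right and rows downward; lengths in m; the calibration is good to about 2 mm. A picture is of the moment at which its call begins. There is no depth.
- robot.hand_in(): hands the job in, once; it reports no verdict.
Trained networks look in a picture, given as the dict that the camera call returned (one of the last four; its "shot" number tells which), for a name from the list of things; names that differ only in an ending like _2 or _b are one class to them, and where a whole thing is asked for, a point or a joint stands for the part that bears it (a point fixed in the world has none). Each returns a list of dicts, best first, with "score" (0 to 1); they miss things now and then, are a little off and sometimes report something else, mostly with a low value. They report only what shows in the picture. A call takes as long as a camera call. They do not tell look-alikes from the thing itself.
- cams.cut_out(picture, query): "region" (480x640 bool, what is visible of it) and "extent" ([centre column, centre row, width, height] in pixels, round what is visible of it).
The state is a dict: "time": time; "qpos": joint angles; "qvel": joint speeds; "joint_efforts": joint torques, N m; "tool_pos": TCP position; "tool_rot": TCP orientation; "contact_force": force on the tool from outside, world axes, zero at the start; "torque": the same for the moment, N m; "opening": finger opening in m.
Only numpy, scipy, OpenCV 4.12 (cv2) and the standard library are available. Lean on these libraries where they do the work, as an engineer would, in place of code of your own. Each camera call takes 0.05 s, during which the arm holds its last target.

### The job

Take the puller rod from its stand, fit its cross pin into the slot of the blind plug in the cell block, press it gently home and turn it clockwise until it has caught the plug. Pull the plug straight up out of its port and set it down gently, upright and flat in the parts tray, with the rod left standing in it (it may lean in its hole). Never force the rod against the plug, and leave the beaker, the carton and the petri dish where they are.

Things in the scene. Friction and masses are not known exactly. Their poses are not given: they have to be found in the camera images.
- puller_rod: Steel puller rod, 113 mm long, about 0.12 kg, hanging upright in its stand. Origin at the tip of its nose (lower end), z up along the rod. Round shaft 12 mm diameter; the nose tapers from 12 to 5 mm diameter over the lowest 5.5 mm. A round collar, 42 mm diameter, sits from 68 to 73 mm above the tip.
- rod_pin (a point): Middle of the rod's cross pin, 10 mm above the tip. The pin is 5 mm in diameter and 24 mm long overall, goes through the shaft and runs along the rod's x axis (both ends alike).
- rod_grip (a point): Middle of the rod's flat-sided grip block, 93 mm above the tip. The block goes from 73 mm (collar) to 113 mm (top end), is 34 mm long along the rod's x and 16 mm wide along its y: grip it across the 16 mm.
- rod_stand: Fixed aluminium stand, 70 x 70 mm, 75 mm high, origin under its centre. The rod hangs by its collar in the 34 mm round hole of the top plate, through which shaft and cross pin pass freely; lift it straight up.
- cell_block: Fixed aluminium sample-cell block, 90 x 90 mm, 50 mm high, origin under its centre, z up, with four cap screws (4 mm high) at the corners of its top and two hose stubs on its +x side.
- port_mouth (a point): Middle of the mouth of the block's square vertical port, level with the block's top. The port is 46 mm wide and 35 mm deep. Two sprung rubber seals in its walls grip the plug: up to 16 N besides its weight are needed to draw it (less if drawn slowly), for about the first 18 mm.
- blind_plug: Steel blind plug, 44 x 44 x 34 mm, 0.35 kg, origin at the centre of its underside, z up. It stands on the port's floor, its top 1 mm below the block's top, and cannot turn there. Its top has a 30 mm round recess with a slotted insert (see slot_face). Over 40 N of contact between rod and plug (about 0.35 Nm at the stop) counts as forcing it.
- slot_face (a point): Middle of the insert's upper face, 1.5 mm below the plug's top; axes of the plug. It has a 14 mm central hole for the shaft (22.5 mm deep) and across it a 7 mm wide slot for the cross pin. The slot lies along the plug's x axis only to within 0.35 rad (20 deg) either way, different each time: its angle is not measured and must be seen or felt.
- slot_floor (a point): Floor that the pin meets, on the plug's axis, 12.7 mm below slot_face. A rod resting on the insert drops that far when turned onto the slot. Down there it turns clockwise (seen from above) about 0.9 rad to a hard stop, not the other way, under a 4 mm lip that slopes down like a thread to 1.5 mm above the pin. Turned so, the rod lifts the plug; unturned it slips out.
- parts_tray: Fixed shallow steel parts tray, 110 x 110 mm outside, 16 mm high, walls and floor 4 mm thick, origin under its centre.
- beaker: Glass beaker, 54 mm diameter, 68 mm high, origin under its centre; a bystander.
- cuvette_box: Small white carton, 62 x 62 x 42 mm, origin under its centre; a bystander.
- petri_dish_0: Closed petri dish, 60 mm diameter, 15 mm high, origin under its centre; a bystander.
Not all that is in view belongs to the job. Leave any pink look-alike of the puller_rod alone. What is shaped like the blind_plug but pink is not meant.

How it is judged:
By the outcome, as a careful person would: the job done as asked, in the order asked, and still so for the second after the job is handed in, with the robot touching nothing.
It also fails if it takes over 72 s, if anything falls off the work surface, if the arm or the gripper's body presses on something with over 40 N, if the wrist force passes 120 N, or if a joint passes its speed limit or range.

## Working session

There is one attempt and no reset: what is moved stays moved. The work goes in short steps, Python scripts to look and compute and a tool call to move; the robot and the scene stay as the last step left them, time stands still between calls to the robot, and variables do not carry over. Pictures are saved under pics/ and viewed, and the job is handed in when it is done.

Besides the shell and the picture viewer there is one more tool, called after "Emit:" as a command line: name --argument value ..., lists and objects as JSON in quotes. servo_tool: Moves the arm, as the interface text tells. Its arguments: {"type":"object","properties":{"targets":{"type":"string"},"hand":{"type":"number"},"squeeze":{"type":"number"}},"required":["targets"]}

```bash
ls; mkdir -p pics; python3 - <<'E'
from cell import telemetry,cams,robot
import cv2,pickle
s=telemetry.observe();print(s)
for n in ["scene","top","wrist"]:
    p=cams.read_camera(n)
    cv2.imwrite(f"pics/a_{n}.png",p["color"][:,:,::-1])
    pickle.dump(p,open(f"{n}.pkl","wb"))
    print(n,p["K"].tolist(),p["R"].tolist(),p["t"].tolist(),p.get("shot"))
    for q in ["puller_rod","rod_stand","cell_block","blind_plug","parts_tray","beaker","cuvette_box","petri_dish_0"]:
        for r in cams.cut_out(p,q)[:3]: print(n,q,round(r["score"],2),[round(float(v),1) for v in r["extent"]])
print(telemetry.observe()["time"])
E
```

```text
pics
{'time': 0.0, 'qpos': array([ 1.06598898e+00,  3.42720390e-01,  1.52502300e+00, -2.30934637e-05,
        1.27537504e+00, -1.45992273e-01]), 'qvel': array([ 0.00029172, -0.00066723,  0.00230617,  0.00015044, -0.00107059,
        0.00093767]), 'joint_efforts': array([ 2.35658053e-04, -4.31244636e+01, -2.44223374e+01,  7.19522615e-02,
        5.58570900e-02, -1.06015680e-04]), 'tool_pos': array([0.18415623, 0.49123284, 0.24004406]), 'tool_rot': array([-3.14007989e+00, -2.00113359e-04,  2.78278416e+00]), 'contact_force': array([ 0.39515126,  0.65577866, -0.86039927]), 'torque': array([ 0.01914801,  0.00712969, -0.01752631]), 'opening': 0.0917014456473624}
scene [[571.1355097091382, 0.0, 321.4737434380806], [0.0, 571.1355097091382, 239.53702186611508], [0.0, 0.0, 1.0]] [[0.683557674504677, -0.7298444912444666, -0.00871345085851773], [-0.3276419582371517, -0.2961515506452832, -0.897187274905813], [0.6522266882214208, 0.6161341393320938, -0.4415643435799784]] [-0.4232995536135071, 0.24076988861959397, 0.8826336753256872] 1
scene puller_rod 0.92 [406.0, 269.6, 21.4, 49.5]
scene puller_r
[... 1053 characters left out ...]
 0.61 [306.1, 283.0, 24.1, 24.6]
top parts_tray 0.68 [178.4, 278.6, 61.9, 62.9]
top parts_tray 0.16 [307.7, 281.4, 28.0, 27.4]
top beaker 0.85 [231.7, 188.4, 29.3, 29.2]
top cuvette_box 0.56 [338.9, 180.7, 37.9, 38.0]
top petri_dish_0 0.57 [475.2, 290.0, 32.3, 27.8]
top petri_dish_0 0.27 [398.0, 276.8, 43.4, 40.4]
wrist [[376.73369007161085, 0.0, 320.3862770246043], [0.0, 376.73369007161085, 239.83332312332496], [0.0, 0.0, 1.0]] [[0.3511674751894092, 0.9363123656521901, 0.0007471920077555776], [0.8930086459330058, -0.33516592193227973, 0.3003320879696103], [0.28145508106622713, -0.10479961212755368, -0.9538344083958804]] [-0.5256539240830992, -0.03759024439682579, 0.39091655575121365] 3
1.35
```

View pics/a_scene.png

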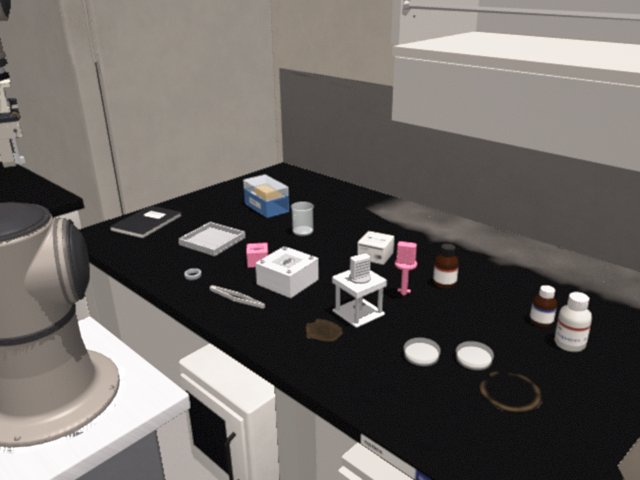

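View pics/a_top.png

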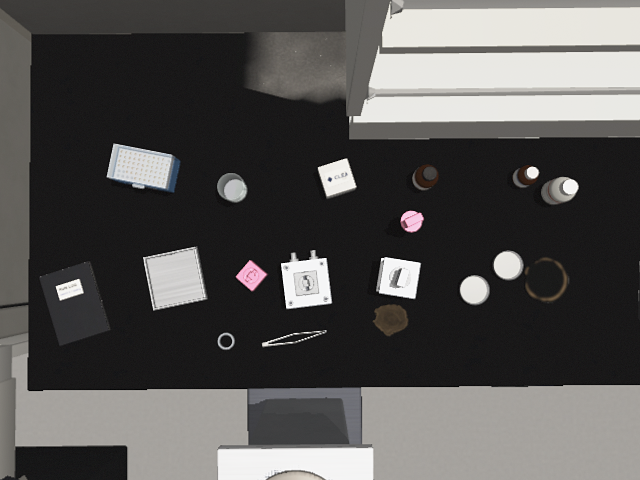

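View pics/a_wrist.png

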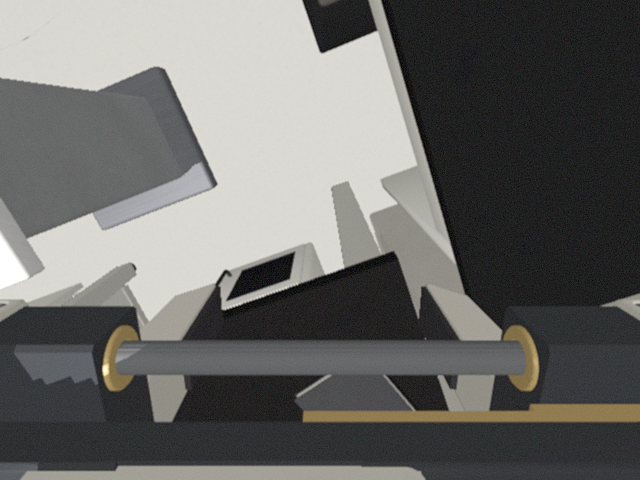

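```bash
python3 - <<'E'
import pickle,cv2
t=pickle.load(open("top.pkl","rb"))["color"];s=pickle.load(open("scene.pkl","rb"))["color"]
cv2.imwrite("pics/c_top.png",cv2.resize(t[230:320,220:440],None,fx=3.6,fy=3.6,interpolation=cv2.INTER_CUBIC)[:,:,::-1])
cv2.imwrite("pics/c_scene.png",cv2.resize(s[200:350,240:440],None,fx=4,fy=4,interpolation=cv2.INTER_CUBIC)[:,:,::-1])
E
```

```text
(no output)
```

View pics/c_top.png

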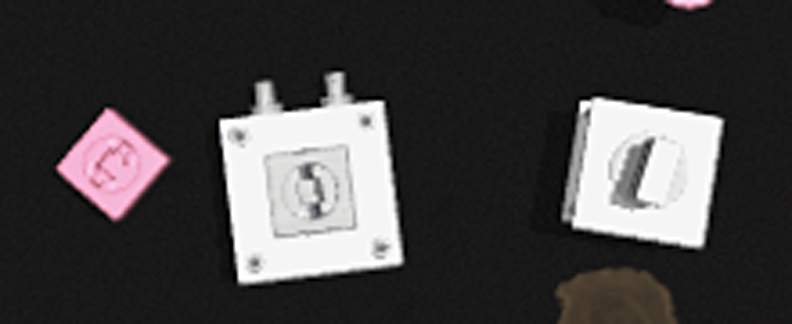

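View pics/c_scene.png

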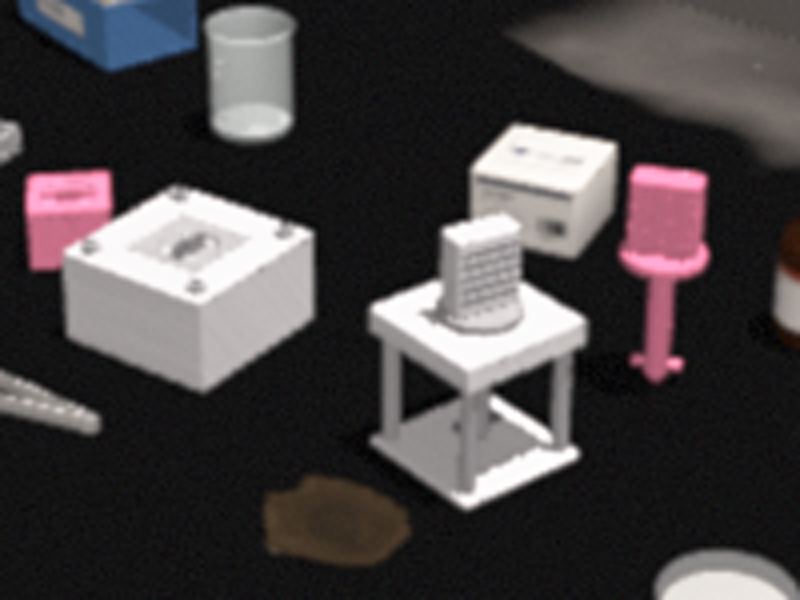

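```bash
cat > h.py <<'E'
import numpy as np,cv2,pickle
from cell import telemetry,cams,robot
def unproj(p,uv,z):
    K,R,t=p["K"],p["R"],p["t"]
    d=R.T@np.linalg.solve(K,[uv[0],uv[1],1]); c=-R.T@t
    return c+d*(z-c[2])/d[2]
def proj(p,X):
    x=p["K"]@(p["R"]@np.asarray(X,float)+p["t"]); return x[:2]/x[2]
def rect(p,mask,z):
    c=max(cv2.findContours(mask.astype(np.uint8),0,2)[0],key=cv2.contourArea)
    P=np.array([unproj(p,q[0],z)[:2] for q in c])*1000
    return cv2.minAreaRect(P.astype(np.float32))
def shot(n,name):
    p=cams.read_camera(n); cv2.imwrite(f"pics/{name}.png",p["color"][:,:,::-1]); pickle.dump(p,open(f"{name}.pkl","wb")); return p
E
python3 - <<'E'
from h import *
t=pickle.load(open("top.pkl","rb"));s=pickle.load(open("scene.pkl","rb"))
g=t["color"].astype(int)
# white surfaces threshold
w=(g.min(2)>225)
n,l=cv2.connectedComponents(w.astype(np.uint8))
for nm,(u,v),z in [("block",(290,295),.05),("stand",(385,285),.075)]:
    k=l[v,u]; print(nm,k,rect(t,l==k,z),(l==k).sum())
# manual
crop=lambda x,y:(220+(x+.5)/3.6-.5,230+(y+.5)/3.6-.5)
for nm,pts,z in [("blockTop",[(220,119),(384,101),(402,264),(239,284)],.05),("plug",[(266,154),(349,145),(355,228),(275,237)],.049),("slotends",[(313,163),(316,216)],.0475),("standtop",[(592,98),(722,120),(703,247),(575,220)],.075)]:
    P=np.array([unproj(t,crop(*q),z)[:2]*1000 for q in pts]);print(nm,P.round(1).tolist(),P.mean(0).round(1))
cs=lambda x,y:(240+(x+.5)/4-.5,200+(y+.5)/4-.5)
for nm,pts,z in [("griptop",[(441,227),(506,214),(522,232),(455,248)],.120),("blockTop",[(64,253),(180,186),(315,236),(200,312)],.05),("standtop",[(368,310),(470,265),(588,325),(468,385)],.075)]:
    P=np.array([unproj(s,cs(*q),z)[:2]*1000 for q in pts]);print(nm,P.round(1).tolist(),P.mean(0).round(1))
for nm,ext,z in [("tray",(178.4,278.6),.016),("beaker",(231.7,188.4),.03),("box",(338.9,180.7),.04),("pinkrod",(412,222),.1),("petri",(475,290),.015)]: print(nm,unproj(t,ext,z)[:2].round(3))
m=t["color"]
cv2.imwrite("pics/c_tray.png",cv2.resize(m[235:320,130:220],None,fx=6,fy=6,interpolation=cv2.INTER_CUBIC)[:,:,::-1])
cv2.imwrite("pics/c_stand.png",cv2.resize(m[250:305,370:430],None,fx=10,fy=10,interpolation=cv2.INTER_CUBIC)[:,:,::-1])
E
```

```text
block 75 ((488.460205078125, -27.797504425048828), (89.77644348144531, 89.17715454101562), 6.396695613861084) 1367
stand 76 ((498.2911071777344, -207.82579040527344), (75.44795227050781, 69.47154998779297), 80.15370178222656) 1092
blockTop [[528.3, 21.5], [537.4, -69.3], [447.5, -78.4], [437.3, 11.5]] [487.6 -28.7]
plug [[508.7, -3.8], [513.3, -49.7], [467.5, -52.7], [462.9, -8.4]] [488.1 -28.7]
slotends [[503.5, -29.7], [474.2, -31.1]] [488.9 -30.4]
standtop [[537.8, -181.7], [525.3, -252.0], [456.8, -240.7], [471.9, -171.7]] [ 497.9 -211.5]
griptop [[488.8, -193.7], [518.2, -207.4], [509.5, -223.7], [477.9, -211.3]] [ 498.6 -209. ]
blockTop [[440.4, 14.7], [531.8, 25.6], [539.1, -67.0], [445.3, -79.3]] [489.1 -26.5]
standtop [[469.1, -167.1], [533.6, -174.3], [526.3, -250.3], [450.1, -243.1]] [ 494.8 -208.7]
tray [0.498 0.233]
beaker [0.68  0.122]
box [ 0.693 -0.096]
pinkrod [ 0.604 -0.233]
petri [ 0.469 -0.373]
```

View pics/c_stand.png

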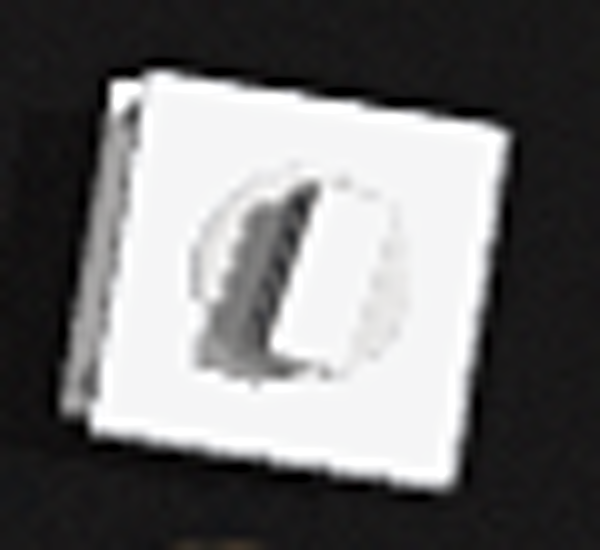

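View pics/c_tray.png

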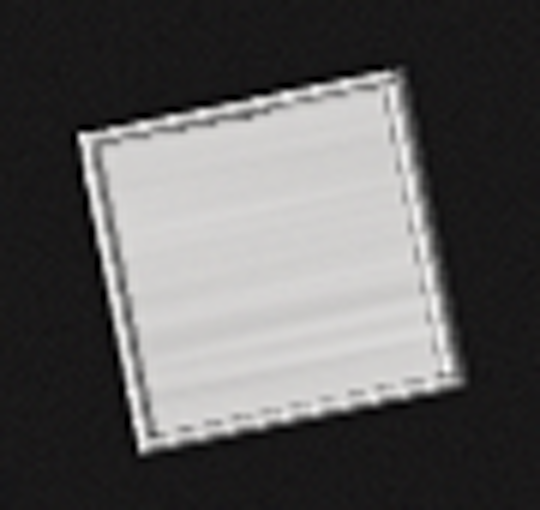

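```bash
cat >> h.py <<'E'
from scipy.spatial.transform import Rotation as Ro
def plan(tgt,psi,n=None,step=55,s=None):
    """rows for linear move to world tgt (m), yaw psi; in current tool frame"""
    s=s or telemetry.observe(); Rm=Ro.from_euler('xyz',s["tool_rot"]).as_matrix()
    d=(np.asarray(tgt)-s["tool_pos"])*1000
    y0=s["tool_rot"][2]; dy=(psi-y0+np.pi)%(2*np.pi)-np.pi
    n=n or max(1,int(np.ceil(max(np.linalg.norm(d)/step,abs(dy)/.17))))
    rows=[]
    for i in range(n):
        y=y0+dy*i/n; R=Ro.from_euler('xyz',[np.pi,0,y]).as_matrix()
        v=R.T@d/n; rows.append("%.1f %.1f %.1f %.3f"%(*v,-dy/n))
    print("; ".join(rows))
def st():
    s=telemetry.observe(); print(round(s["time"],2),s["tool_pos"].round(4),s["tool_rot"].round(4),s["contact_force"].round(2),s["torque"].round(3),round(s["opening"],4),s["qpos"].round(2)); return s
E
python3 - <<'E'
from h import *
w=pickle.load(open("wrist.pkl","rb"));s=st()
Rm=Ro.from_euler('xyz',s["tool_rot"]).as_matrix()
c=-w["R"].T@w["t"];print("cam in tool",(Rm.T@(c-s["tool_pos"])).round(4)); print("axes",(w["R"]@Rm).round(3))
for d in (0,.05,.1,.15,.2,.24):
    print(d,proj(w,s["tool_pos"]+Rm@[0,0,d]), proj(w,s["tool_pos"]+Rm@[.05,0,d]),proj(w,s["tool_pos"]+Rm@[-.05,0,d]))
import copy
plan((.40,.30,.24),2.79)
s2=dict(s);s2["tool_pos"]=np.array([.40,.30,.24]);s2["tool_rot"]=np.array([np.pi,0,2.79])
plan((.47,-.205,.21),2.84,s=s2)
E
```

```text
1.35 [0.1843 0.4916 0.2407] [ 3.1414 -0.      2.7828] [-0.49 -0.12  0.51] [ 0.005 -0.009  0.038] 0.092 [ 1.07  0.34  1.52  0.    1.28 -0.15]
cam in tool [ 0.0815  0.0003 -0.1438]
axes [[-0.     1.    -0.001]
 [-0.954 -0.    -0.3  ]
 [-0.3    0.001  0.954]]
0 [319.39920805 320.37997567] [319.29399506 206.09325885] [319.48653426 415.23732544]
0.05 [319.57201502 275.00462297] [319.50597868 185.2607837 ] [319.6292113  352.73476734]
0.1 [319.6806929 246.4681733] [319.63441339 172.6389934 ] [319.72186323 312.146721  ]
0.15 [319.75535232 226.86423144] [319.72056143 164.1728812 ] [319.78687525 283.66688964]
0.2 [319.80980444 212.56629015] [319.78235489 158.10019241] [319.83501028 262.58036866]
0.24 [319.84379137 203.64206106] [319.82048953 154.35254933] [319.86536771 249.28168548]
-44.9 -17.3 0.1 -0.001; -44.8 -17.3 0.1 -0.001; -44.8 -17.4 0.1 -0.001; -44.8 -17.4 0.1 -0.001; -44.8 -17.5 0.1 -0.001; -44.8 -17.6 0.1 -0.001
-24.0 -45.0 3.0 -0.005; -23.7 -45.1 3.0 -0.005; -23.5 -45.2 3.0 -0.005; -23.3 -45.4 3.0 -0.005; -23.1 -45.5 3.0 -0.005; -22.8 -45.6 3.0 -0.005; -22.6 -45.7 3.0 -0.005; -22.4 -45.8 3.0 -0.005; -22.1 -45.9 3.0 -0.005; -21.9 -46.0 3.0 -0.005
```

Emit:
servo_tool --targets "-45 -17 0 0; -45 -17 0 0; -45 -17 0 0; -45 -17 0 0; -45 -17 0 0; -45 -17 0 0; -36 -45 4 0; -36 -45 4 0; -36 -45 4 0; -36 -45 4 0; -36 -45 4 0; -36 -45 4 0; 0 0 0 0" --hand 1

```text
time: 2.98
tool_pos: [0.5213, -0.0426, 0.2161]
tool_rot: [3.137, 0.005, 2.786]
contact_force: [0.4, -0.0, 0.0]
opening: 0.0915
```

```bash
python3 - <<'E'
from h import *
s=st();plan((.488,-.028,.20),2.84)
E
```

```text
2.98 [ 0.5213 -0.0426  0.2161] [3.1371 0.0047 2.786 ] [ 0.36 -0.01  0.05] [ 0.031  0.011 -0.022] 0.0915 [-0.23  0.36  1.57  0.    1.21 -1.45]
36.3 2.1 16.1 -0.054
```

Emit:
servo_tool --targets "26 2 10 -0.05; 10 0 6 0; 0 0 0 0"

```text
time: 3.35
tool_pos: [0.4874, -0.0273, 0.1996]
tool_rot: [3.136, 0.005, 2.835]
contact_force: [-0.3, 0.3, 0.1]
opening: 0.0921
```

```bash
python3 - <<'E'
from h import *
s=st();p=shot("wrist","b1")
cv2.imwrite("pics/b1c.png",cv2.resize(p["color"][100:340,180:460],None,fx=2.5,fy=2.5,interpolation=cv2.INTER_CUBIC)[:,:,::-1])
E
```

```text
3.35 [ 0.4874 -0.0273  0.1996] [3.1365 0.0052 2.8354] [-0.3   0.25  0.12] [ 0.017 -0.035 -0.023] 0.0921 [-0.22  0.31  1.69  0.01  1.13 -1.48]
```

View pics/b1c.png

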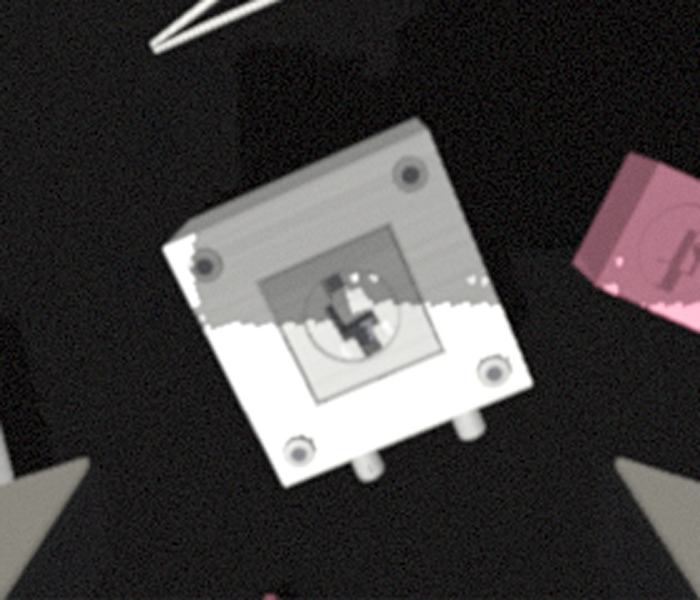

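```bash
python3 - <<'E'
from h import *
p=pickle.load(open("b1.pkl","rb"))
c=p["color"][180:270,275:365].astype(float);c=np.clip((c/255)**.8*255,0,255).astype(np.uint8)
cv2.imwrite("pics/b1s.png",cv2.resize(c,None,fx=6.5,fy=6.5,interpolation=cv2.INTER_CUBIC)[:,:,::-1])
f=lambda x,y:(180+(x+.5)/2.5-.5,100+(y+.5)/2.5-.5)
for nm,pts,z in [("block",[(163,249),(423,128),(532,382),(286,487)],.05),("plug",[(259,283),(390,225),(443,350),(318,404)],.049),("slot",[(330,280),(374,350)],.0475),("circle",[(305,312),(400,312),(352,265),(352,362)],.049)]:
    P=np.array([unproj(p,f(*q),z)[:2]*1000 for q in pts]);print(nm,P.round(1).tolist(),P.mean(0).round(1))
    e=np.roll(P,-1,0)-P;print(np.degrees(np.arctan2(e[:,1],e[:,0])).round(1),np.linalg.norm(e,axis=1).round(1))
E
```

```text
block [[448.9, -76.2], [437.9, 12.5], [527.5, 23.9], [539.0, -65.8]] [488.3 -26.4]
[  97.1    7.3  -82.7 -173.4] [89.3 90.4 90.5 90.7]
plug [[468.7, -51.1], [463.4, -5.7], [508.2, -1.1], [513.8, -46.0]] [488.5 -26. ]
[  96.6    5.9  -83.  -173.6] [45.7 45.  45.3 45.4]
slot [[474.9, -29.3], [501.8, -22.7]] [488.4 -26. ]
[  13.6 -166.4] [27.7 27.7]
circle [[482.3, -40.1], [491.6, -10.8], [472.1, -21.0], [503.1, -30.8]] [487.2 -25.7]
[  72.4 -152.6  -17.5 -155.9] [30.7 22.  32.6 22.9]
```

View pics/b1s.png

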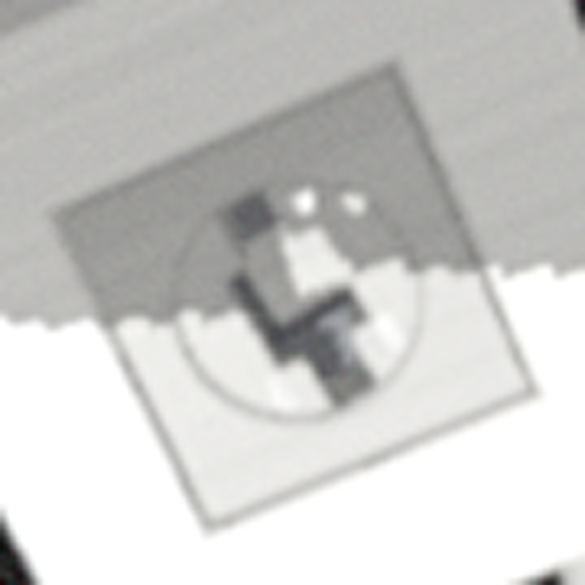

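```bash
python3 - <<'E'
from h import *
p=pickle.load(open("b1.pkl","rb"))
f=6;u0,v0=285,190;c=cv2.resize(p["color"][v0:v0+70,u0:u0+66],None,fx=f,fy=f,interpolation=cv2.INTER_CUBIC)[:,:,::-1].copy()
out=[]
for a in (5,10):
    im=c.copy();A=np.radians(a);ax=np.array([np.cos(A),np.sin(A)]);ay=np.array([-ax[1],ax[0]]);ce=np.array([.4884,-.0261])
    def line(pts,z,col):
        q=np.array([proj(p,[*(ce+x*ax+y*ay),z]) for x,y in pts]);q=((q-[u0,v0]+.5)*f).astype(np.int32);cv2.polylines(im,[q],False,col,1)
    h=.0035;L=.013
    for z,col in((.0475,(0,0,255)),(.0348,(255,100,0))):
        line([(-L,-h),(L,-h),(L,h),(-L,h),(-L,-h)],z,col)
        th=np.linspace(0,2*np.pi,60);line([(.007*np.cos(t),.007*np.sin(t)) for t in th],z,col)
    th=np.linspace(0,2*np.pi,60);line([(.015*np.cos(t),.015*np.sin(t)) for t in th],.049,(0,200,0))
    out.append(im)
cv2.imwrite("pics/b1o.png",np.hstack(out))
E
```

```text
(no output)
```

View pics/b1o.png

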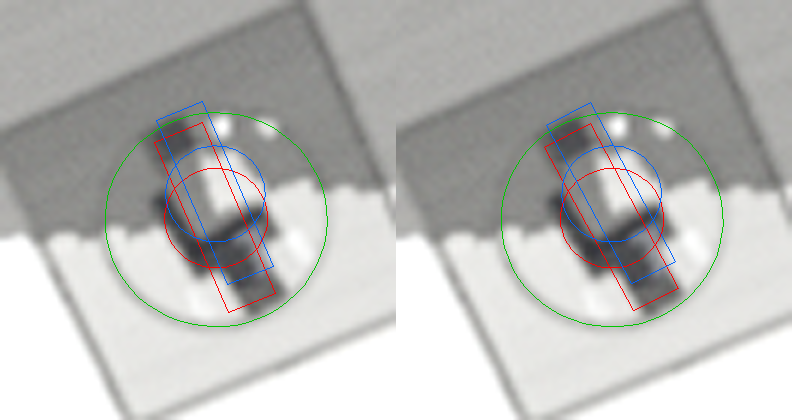

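```bash
python3 - <<'E'
from h import *
plan((.497,-.205,.21),2.84)
E
```

```text
-15.5 -41.6 -2.5 -0.001; -15.5 -41.7 -2.5 -0.001; -15.4 -41.7 -2.5 -0.001; -15.4 -41.7 -2.5 -0.001
```

Emit:
servo_tool --targets "-15.5 -42 -2.5 0; -15.5 -42 -2.5 0; -15.5 -42 -2.5 0; -15.5 -42 -2.5 0; 0 0 0 0; 0 0 0 0"

```text
time: 4.15
tool_pos: [0.5019, -0.2104, 0.2126]
tool_rot: [3.137, 0.014, 2.838]
contact_force: [1.5, 1.1, 0.0]
opening: 0.0917
```

```bash
python3 - <<'E'
from h import *
s=st();p=shot("wrist","b2")
u,v=proj(p,[.497,-.209,.12]);print(u,v)
u0=int(u-80);v0=int(v-70)
c=p["color"][v0:v0+150,u0:u0+160];print(u0,v0)
cv2.imwrite("pics/b2c.png",cv2.resize(c,None,fx=4,fy=4,interpolation=cv2.INTER_CUBIC)[:,:,::-1])
E
```

```text
4.15 [ 0.5019 -0.2104  0.2126] [3.1367 0.0141 2.8385] [1.47 1.09 0.  ] [ 0.006 -0.012  0.077] 0.0917 [-0.54  0.39  1.53  0.01  1.21 -1.81]
318.6955273491848 240.81946757269893
238 170
```

View pics/b2c.png

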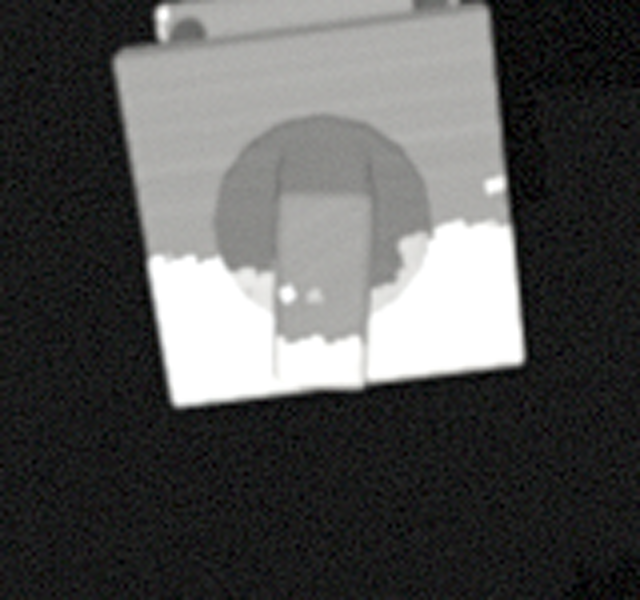

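```bash
python3 - <<'E'
from h import *
s=st();p=pickle.load(open("b2.pkl","rb"))
f=lambda x,y:(238+(x+.5)/4-.5,170+(y+.5)/4-.5)
for nm,pts,z in [("grip",[(278,193),(372,193),(366,388),(274,378)],.120),("stand",[(114,58),(490,8),(525,362),(173,408)],.075),("collar",[(215,215),(430,215),(322,115)],.080)]:
    P=np.array([unproj(p,f(*q),z)[:2]*1000 for q in pts]);print(nm,P.round(1).tolist(),P.mean(0).round(1))
    e=np.roll(P,-1,0)-P;print(np.degrees(np.arctan2(e[:,1],e[:,0])).round(1),np.linalg.norm(e,axis=1).round(1))
E
```

```text
4.2 [ 0.502  -0.2103  0.2127] [3.137  0.0143 2.839 ] [ 0.54 -0.39  0.19] [ 0.012 -0.043 -0.033] 0.0914 [-0.54  0.39  1.53  0.01  1.21 -1.81]
grip [[479.9, -211.4], [484.4, -197.0], [516.6, -207.8], [510.2, -222.0]] [ 497.8 -209.6]
[  72.6  -18.6 -114.2  160.8] [15.2 33.9 15.6 32.1]
stand [[457.0, -237.5], [469.1, -168.0], [538.9, -180.1], [527.1, -250.3]] [ 498. -209.]
[ 80.1  -9.8 -99.5 169.6] [70.5 70.8 71.2 71.3]
collar [[490.2, -228.5], [502.4, -189.6], [477.9, -203.4]] [ 490.2 -207.2]
[  72.5 -150.7  -63.9] [40.8 28.1 28. ]
```

```bash
sed -i 's/R=Ro.from_euler(.xyz.,\[np.pi,0,y\]).as_matrix()/R=Rm@Ro.from_euler("z",y0-y).as_matrix()/' h.py; python3 - <<'E'
from h import *
plan((.4979,-.2095,.140),2.812,n=4)
E
```

```text
1.3 -0.2 18.2 0.007; 1.3 -0.2 18.2 0.007; 1.3 -0.2 18.2 0.007; 1.3 -0.2 18.2 0.007
```

Emit:
servo_tool --targets "1.3 -0.2 18 0.007; 1.3 -0.2 18 0.007; 1.3 -0.2 18 0.007; 1.3 -0.2 18 0.007; 0 0 0 0"

```text
time: 4.82
tool_pos: [0.4995, -0.2029, 0.1401]
tool_rot: [3.136, 0.016, 2.818]
contact_force: [-0.1, 0.1, -0.6]
opening: 0.0916
```

```bash
python3 - <<'E'
from h import *
s=st();plan((.4979,-.2095,.098),2.812,n=4)
E
```

```text
4.83 [ 0.4995 -0.2029  0.1401] [3.1361 0.0161 2.8183] [-0.07  0.08 -0.56] [ 0.002 -0.002  0.004] 0.0916 [-0.53  0.46  1.64  0.01  1.03 -1.79]
0.0 -1.8 10.5 0.002; 0.0 -1.8 10.5 0.002; 0.0 -1.8 10.5 0.002; 0.0 -1.8 10.5 0.002
```

Emit:
servo_tool --targets "0 -3.5 5 0; 0 -3.5 5 0.005; 0 0 0 0"

```text
time: 5.2
tool_pos: [0.4985, -0.2093, 0.1315]
tool_rot: [3.137, 0.019, 2.815]
contact_force: [0.0, -0.3, 0.7]
opening: 0.0919
```

```bash
python3 - <<'E'
from h import *
s=st();print(s["qvel"].round(3));plan((.4979,-.2095,.098),2.812,n=4)
E
```

```text
5.2 [ 0.4985 -0.2093  0.1315] [3.1366 0.0192 2.8149] [ 0.01 -0.26  0.65] [0.042 0.005 0.044] 0.0919 [-0.54  0.47  1.65  0.01  1.   -1.79]
[ 0.003 -0.01  -0.006  0.001  0.001  0.   ]
0.3 -0.1 8.4 0.001; 0.3 -0.1 8.4 0.001; 0.3 -0.1 8.4 0.001; 0.3 -0.1 8.4 0.001
```

Emit:
servo_tool --targets "0 0 11 0; 0 0 11 0; 0 0 8 0; 0 0 4 0; 0 0 0 0"

```text
time: 5.82
tool_pos: [0.4991, -0.2095, 0.0948]
tool_rot: [3.136, 0.019, 2.814]
contact_force: [0.8, -0.0, -1.2]
opening: 0.0916
```

```bash
python3 - <<'E'
from h import *
s=st();p=shot("wrist","b3");plan((.4979,-.2095,.098),2.812,n=1)
cv2.imwrite("pics/b3c.png",p["color"][200:480,:][:,:,::-1])
E
```

```text
5.83 [ 0.4991 -0.2095  0.0948] [3.1365 0.0188 2.8145] [ 0.76 -0.01 -1.22] [0.014 0.009 0.005] 0.0916 [-0.54  0.52  1.68  0.01  0.92 -1.79]
1.2 -0.3 -3.0 0.002
```

View pics/b3c.png

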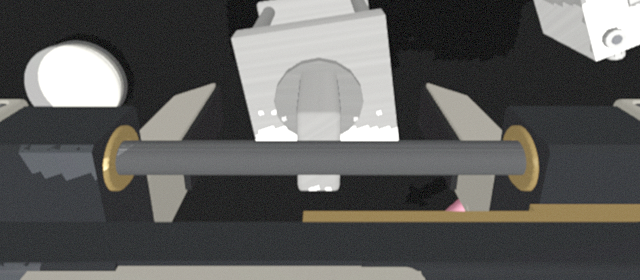

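Emit:
servo_tool --targets "1 0 -3 0; 0 0 0 0; 0 0 0 0; 0 0 0 0; 0 0 0 0; 0 0 0 0; 0 0 0 0; 0 0 0 0" --hand 0 --squeeze 40

```text
time: 6.88
tool_pos: [0.4987, -0.2095, 0.0993]
tool_rot: [3.137, 0.021, 2.815]
contact_force: [0.2, -0.3, -0.4]
opening: 0.0167
```

```bash
python3 - <<'E'
from h import *
s=st()
E
```

```text
6.88 [ 0.4987 -0.2095  0.0993] [3.137  0.0211 2.8145] [ 0.15 -0.28 -0.4 ] [-0.044  0.066  0.004] 0.0167 [-0.54  0.51  1.68  0.01  0.92 -1.8 ]
```

```bash
python3 - <<'E'
from h import *
s=st();plan((.4985,-.2095,.199),2.814,n=8)
E
```

```text
6.88 [ 0.4987 -0.2095  0.0993] [3.137  0.0211 2.8145] [ 0.15 -0.28 -0.4 ] [-0.044  0.066  0.004] 0.0167 [-0.54  0.51  1.68  0.01  0.92 -1.8 ]
-0.2 0.1 -12.5 0.000; -0.2 0.1 -12.5 0.000; -0.2 0.1 -12.5 0.000; -0.2 0.1 -12.5 0.000; -0.2 0.1 -12.5 0.000; -0.2 0.1 -12.5 0.000; -0.2 0.1 -12.5 0.000; -0.2 0.1 -12.5 0.000
```

Emit:
servo_tool --targets "-0.2 0 -8 0; -0.2 0 -12 0; -0.2 0 -12 0; -0.2 0 -12 0; 0 0 0 0"

```text
time: 7.5
tool_pos: [0.4987, -0.2098, 0.1471]
tool_rot: [3.137, 0.022, 2.815]
contact_force: [-0.5, -0.3, -2.0]
opening: 0.0162
```

```bash
python3 - <<'E'
from h import *
s=st();plan((.4985,-.2095,.199),2.814,n=4)
E
```

```text
7.5 [ 0.4987 -0.2098  0.1471] [3.1373 0.0222 2.8145] [-0.52 -0.31 -2.  ] [-0.049  0.01   0.033] 0.0162 [-0.55  0.45  1.63  0.01  1.04 -1.79]
-0.2 0.1 -13.0 0.000; -0.2 0.1 -13.0 0.000; -0.2 0.1 -13.0 0.000; -0.2 0.1 -13.0 0.000
```

Emit:
servo_tool --targets "-0.2 0 -14 0; -0.2 0 -14 0; -0.2 0 -14 0; -0.2 0 -12 0; 0 0 0 0"

```text
time: 8.12
tool_pos: [0.4982, -0.2099, 0.2053]
tool_rot: [3.137, 0.023, 2.815]
contact_force: [-0.0, 0.7, -1.5]
opening: 0.0159
```

```bash
python3 - <<'E'
from h import *
s=st();plan((.4884,-.0262,.199),3.34,n=7)
E
```

```text
8.12 [ 0.4982 -0.2099  0.2053] [3.1374 0.0228 2.8146] [-0.05  0.66 -1.53] [-0.001 -0.008 -0.035] 0.0159 [-0.55  0.39  1.56  0.01  1.18 -1.79]
9.8 24.4 0.8 -0.075; 7.9 25.1 0.8 -0.075; 6.0 25.6 0.8 -0.075; 4.1 26.0 0.8 -0.075; 2.1 26.2 0.8 -0.075; 0.2 26.3 0.8 -0.075; -1.8 26.2 0.8 -0.075
```

Emit:
servo_tool --targets "10 24 0 -0.075; 8 25 0 -0.075; 6 26 0 -0.075; 4 26 0 -0.075; 2 26 0 -0.075; 0 26 0 -0.075; -2 24 0 -0.075; 0 0 0 0; 0 0 0 0"

```text
time: 9.25
tool_pos: [0.4853, -0.0238, 0.2012]
tool_rot: [-3.136, 0.016, -2.929]
contact_force: [0.3, 0.1, -2.0]
opening: 0.0155
```

```bash
python3 - <<'E'
from h import *
s=st();plan((.4884,-.0262,.170),3.34,n=3)
p=shot("wrist","b4");q=shot("scene","s4")
cv2.imwrite("pics/s4c.png",cv2.resize(q["color"][150:320,200:370],None,fx=3.5,fy=3.5,interpolation=cv2.INTER_CUBIC)[:,:,::-1])
E
```

```text
9.25 [ 0.4853 -0.0238  0.2012] [-3.1365  0.0159 -2.929 ] [ 0.28  0.08 -1.97] [0.076 0.056 0.004] 0.0155 [-0.21  0.3   1.7   0.    1.12 -1.99]
-0.7 -0.9 10.4 0.005; -0.7 -0.9 10.4 0.005; -0.7 -0.9 10.4 0.005
```

View pics/b4.png

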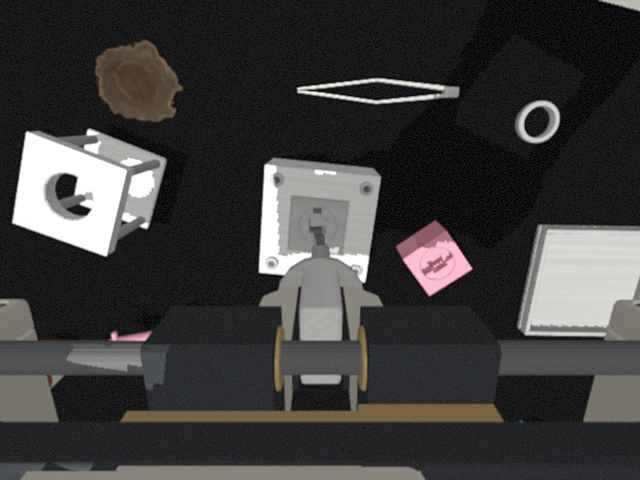

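View pics/s4c.png

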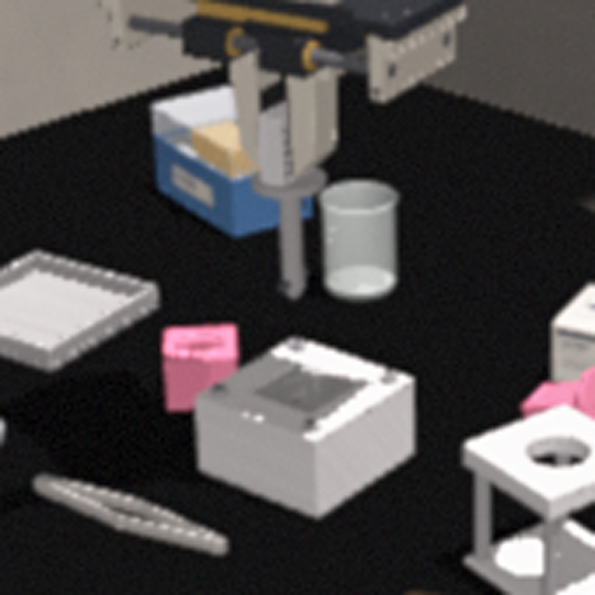

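```bash
python3 - <<'E'
from h import *
q=pickle.load(open("s4.pkl","rb"))
cv2.imwrite("pics/s4d.png",cv2.resize(q["color"][200:340,300:500],None,fx=4,fy=4)[:,:,::-1])
E
```

```text
(no output)
```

View pics/s4d.png

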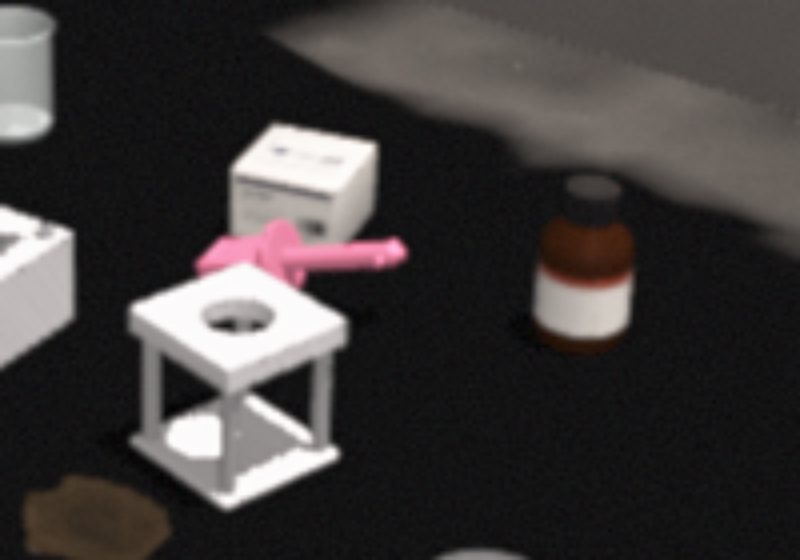

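View pics/b2.png

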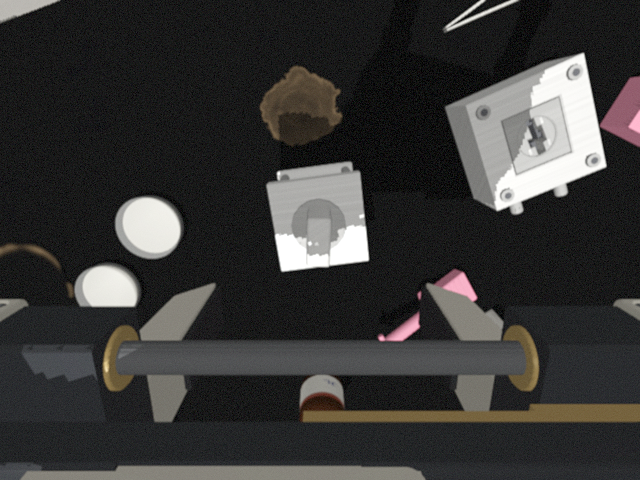

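View pics/b3.png

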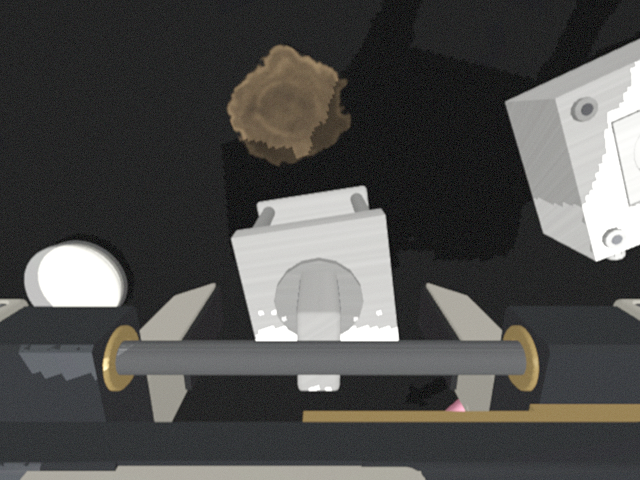

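```bash
cat >> h.py <<'E'
def rodtool(tx,ty,px,py,pts):  # pts along rod (m above tip); p = axis offset at grip, t tilt
    return [np.array([px+tx*(h-.0923),py+ty*(h-.0923),(.0923-h)]) for h in pts]
E
python3 - <<'E'
from h import *
R0=Ro.from_euler('xyz',[3.137,.0211,2.8145]).as_matrix();up=R0.T@[0,0,1];print("up in tool",up.round(4))
off=R0.T@np.array([.4979-.4987,0,0]);print("axis off",off.round(4))
p=pickle.load(open("b4.pkl","rb"));s=st();Rm=Ro.from_euler('xyz',s["tool_rot"]).as_matrix()
u0,v0,f=285,180,8
c=cv2.resize(p["color"][v0:v0+100,u0:u0+70],None,fx=f,fy=f,interpolation=cv2.INTER_CUBIC)[:,:,::-1].copy()[:600]
for tx,col in ((0,(0,0,255)),(up[0]/-1*-1,(0,200,0))):
  # rod direction up: tool (-z) + tx
  for h,r in ((0,.0025),(.0055,.006),(.068,.021)):
    cpt=np.array([off[0]+tx*(h-.0923),0,.0923-h])
    q=np.array([proj(p,s["tool_pos"]+Rm@(cpt+[r*np.cos(a),r*np.sin(a),0])) for a in np.linspace(0,6.283,40)])
    cv2.polylines(c,[((q-[u0,v0]+.5)*f).astype(np.int32)],True,col,1)
  cpt=np.array([off[0]+tx*(.010-.0923),0,.0823])
  q=np.array([proj(p,s["tool_pos"]+Rm@(cpt+[x,y,0])) for x,y in((-.012,-.0025),(.012,-.0025),(.012,.0025),(-.012,.0025))])
  cv2.polylines(c,[((q-[u0,v0]+.5)*f).astype(np.int32)],True,col,1)
cv2.imwrite("pics/b4o.png",c)
E
```

```text
up in tool [-0.0211  0.0046 -0.9998]
axis off [ 0.0008 -0.0003 -0.    ]
9.35 [ 0.4853 -0.024   0.2012] [-3.1366  0.0159 -2.9295] [-0.97  0.42 -1.49] [ 0.07  -0.044  0.024] 0.0154 [-0.21  0.3   1.7   0.    1.12 -1.99]
```

View pics/b4o.png

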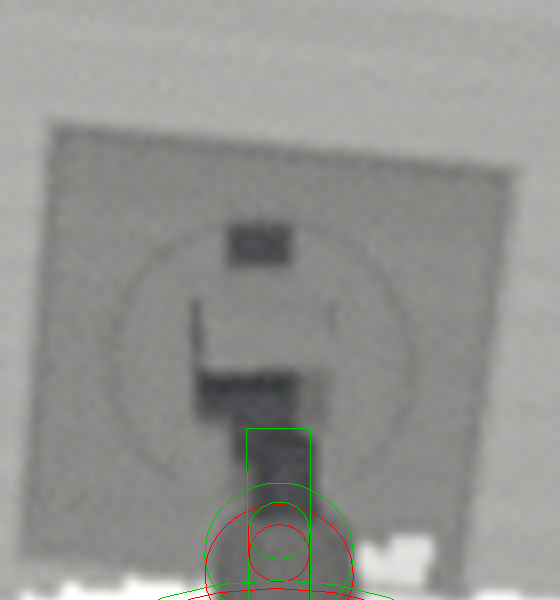

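```bash
python3 - <<'E'
from h import *
p=pickle.load(open("b4.pkl","rb"));s=telemetry.observe();Rm=Ro.from_euler('xyz',s["tool_rot"]).as_matrix()
u0,v0,f=255,215,6
def draw(txs):
  c=cv2.resize(p["color"][v0:v0+95,u0:u0+130],None,fx=f,fy=f,interpolation=cv2.INTER_CUBIC)[:,:,::-1].copy()
  for tx,col in txs:
   for h,r in ((0,.0025),(.0055,.006),(.068,.006),(.068,.021),(.073,.021)):
    cpt=np.array([.0008+tx*(h-.0923),0,.0923-h])
    q=np.array([proj(p,s["tool_pos"]+Rm@(cpt+[r*np.cos(a),r*np.sin(a),0])) for a in np.linspace(0,6.283,40)])
    cv2.polylines(c,[((q-[u0,v0]+.5)*f).astype(np.int32)],True,col,1)
  return c
cv2.imwrite("pics/b4p.png",draw(((0,(0,0,255)),(-.0211,(0,200,0)))))
cv2.imwrite("pics/b4q.png",draw([]))
E
```

```text
(no output)
```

View pics/b4p.png

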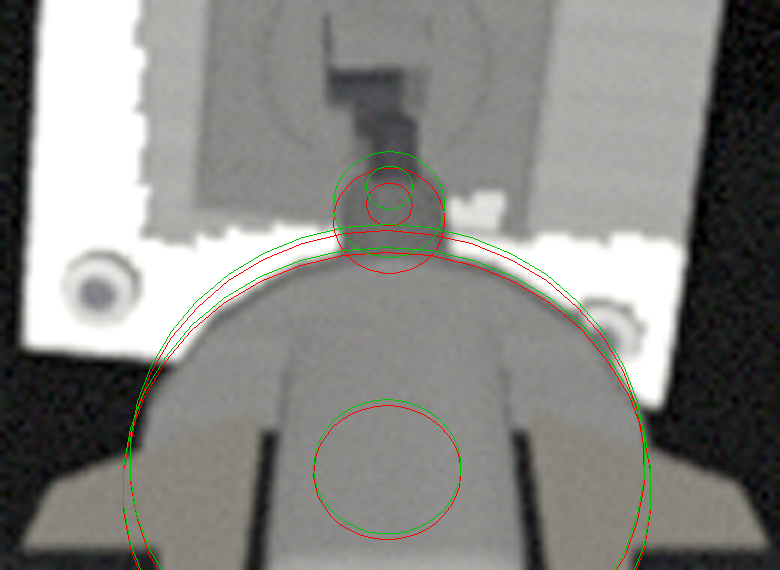

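View pics/b4q.png

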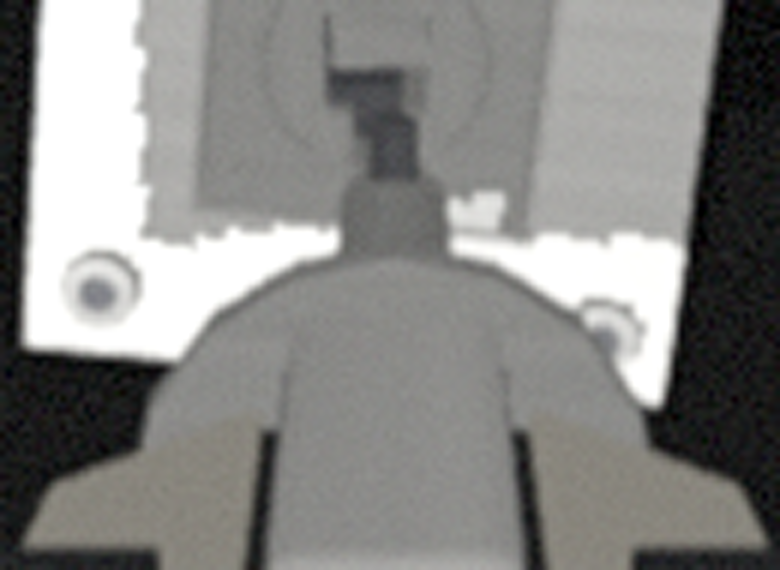

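```bash
python3 - <<'E'
from h import *
p=pickle.load(open("b4.pkl","rb"))
c=p["color"][210:262,295:347].astype(float);c=np.clip((c-40)*1.9,0,255).astype(np.uint8)
cv2.imwrite("pics/b4z.png",cv2.resize(c,None,fx=11,fy=11,interpolation=cv2.INTER_LANCZOS4)[:,:,::-1])
E
```

```text
(no output)
```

View pics/b4z.png

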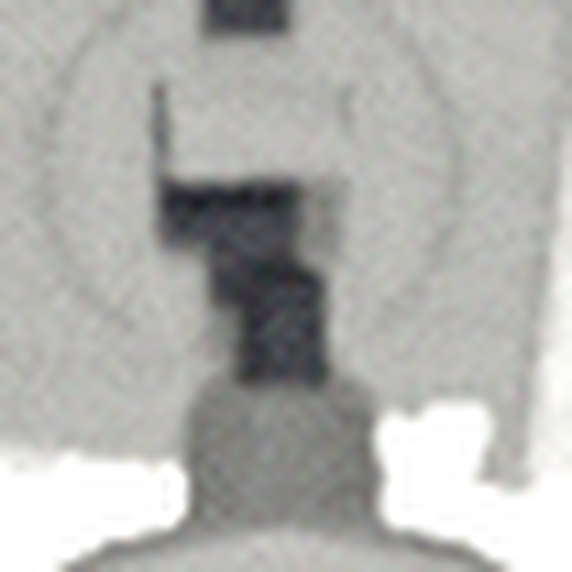

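```bash
python3 - <<'E'
from h import *
p=pickle.load(open("b4.pkl","rb"));s=telemetry.observe();Rm=Ro.from_euler('xyz',s["tool_rot"]).as_matrix()
Rc=p["R"];c=Rm.T@(-Rc.T@p["t"]-s["tool_pos"])
def ut(uv,z):
    d=Rm.T@(Rc.T@np.linalg.solve(p["K"],[*uv,1]));return c+d*(z-c[2])/d[2]
fz=lambda x,y:(295+(x+.5)/11-.5,210+(y+.5)/11-.5)
print("shaft/pin",ut(fz(283,378),.0798)-[.006,0,0]," pin end",ut(fz(283,262),.0848)-[.012,0,0],ut(fz(283,262),.0823)-[.012,0,0])
fq=lambda x,y:(255+(x+.5)/6-.5,215+(y+.5)/6-.5)
print("shaft L/R",ut(fz(190,470),.075),ut(fz(378,470),.075))
print("collar front",ut(fq(392,258),.0243)-[.0205,0,0],ut(fq(392,258),.0193)-[.0205,0,0])
f8=lambda x,y:(285+(x+.5)/8-.5,180+(y+.5)/8-.5)
zt=lambda zw:s["tool_pos"][2]-zw
P=np.array([ut(f8(*q),zt(.049)) for q in [(50,127),(515,172),(470,585),(22,555)]]);print("plug",P.round(4))
C=np.array([ut(f8(*q),zt(.049)) for q in [(110,350),(415,355)]]);print("recess",C.round(4))
print("hole top/bot?",[ut(f8(*q),zt(.0475)).round(4) for q in [(190,345),(335,320)]])
print("slot",[ut(f8(*q),zt(.0475)).round(4) for q in [(228,245),(290,245),(233.5,440)]])
# port centre from b1
X=np.array([.4884,-.0262,.049]);print("port b1 in tool",Rm.T@(X-s["tool_pos"]))
E
```

```text
shaft/pin [0.00215896 0.00057084 0.0798    ]  pin end [0.00154367 0.00056687 0.0848    ] [0.0022842 0.0005675 0.0823   ]
shaft L/R [ 0.00431202 -0.00462761  0.075     ] [0.00431742 0.0058877  0.075     ]
collar front [-0.00102767  0.00041771  0.0243    ] [0.0008101  0.00042385 0.0193    ]
plug [[ 0.025  -0.0229  0.1522]
 [ 0.0205  0.0234  0.1522]
 [-0.0232  0.0197  0.1522]
 [-0.0199 -0.0268  0.1522]]
recess [[ 0.0021 -0.0173  0.1522]
 [ 0.0016  0.0137  0.1522]]
hole top/bot? [array([ 0.0022, -0.0092,  0.1537]), array([0.0049, 0.0056, 0.1537])]
slot [array([ 0.0127, -0.0053,  0.1537]), array([0.0127, 0.001 , 0.1537]), array([-0.0079, -0.0048,  0.1537])]
port b1 in tool [-1.16628939e-04 -2.00863188e-03  1.52227259e-01]
```

```bash
cat >> h.py <<'E'
TIP=np.array([.0023,.0006,.0923])
def tipw(s):
    Rm=Ro.from_euler('xyz',s["tool_rot"]).as_matrix();return s["tool_pos"]+Rm@TIP
def plantip(tgt,psi,n,s=None):
    s=s or telemetry.observe();Rm=Ro.from_euler('xyz',s["tool_rot"]).as_matrix()
    R2=Rm@Ro.from_euler('z',-((psi-s["tool_rot"][2]+np.pi)%(2*np.pi)-np.pi)).as_matrix()
    print("tip",tipw(s).round(4));plan(np.asarray(tgt)-R2@TIP,psi,n,s=s)
E
python3 - <<'E'
from h import *
s=st();Rm=Ro.from_euler('xyz',s["tool_rot"]).as_matrix()
port=s["tool_pos"]+Rm@[.0003,-.0018,.1522];print("port",port.round(4),"rod up",(Rm@[-.0211,0,-1]).round(4))
plantip((port[0],port[1],.070),-2.912,4)
E
```

```text
9.35 [ 0.4853 -0.024   0.2012] [-3.1366  0.0159 -2.9295] [-0.97  0.42 -1.49] [ 0.07  -0.044  0.024] 0.0154 [-0.21  0.3   1.7   0.    1.12 -1.99]
port [ 0.4879 -0.0261  0.049 ] rod up [0.004  0.006  1.0002]
tip [ 0.4845 -0.0241  0.1089]
-0.6 -0.6 9.7 -0.004; -0.6 -0.6 9.7 -0.004; -0.6 -0.6 9.7 -0.004; -0.6 -0.6 9.7 -0.004
```

Emit:
servo_tool --targets "-0.6 -0.6 10 -0.004; -0.6 -0.6 10 -0.004; -0.6 -0.6 10 -0.004; -0.6 -0.6 8 -0.004; 0 0 0 0"

```text
time: 9.98
tool_pos: [0.4887, -0.0276, 0.1595]
tool_rot: [-3.137, 0.014, -2.916]
contact_force: [0.7, 1.0, -1.0]
opening: 0.0158
```

```bash
python3 - <<'E'
from h import *
s=st();plantip((.4881,-.0262,.060),-2.912,2)
p=shot("wrist","b5")
c=p["color"][190:265,270:370]
cv2.imwrite("pics/b5c.png",cv2.resize(c,None,fx=8,fy=8,interpolation=cv2.INTER_CUBIC)[:,:,::-1])
E
```

```text
9.97 [ 0.4887 -0.0276  0.1595] [-3.137   0.0139 -2.9158] [ 0.71  1.   -0.96] [ 0.04   0.074 -0.039] 0.0158 [-0.21  0.36  1.75  0.    1.02 -2.01]
tip [ 0.4876 -0.0277  0.0671]
-0.3 0.7 3.6 -0.002; -0.3 0.7 3.6 -0.002
```

View pics/b5c.png

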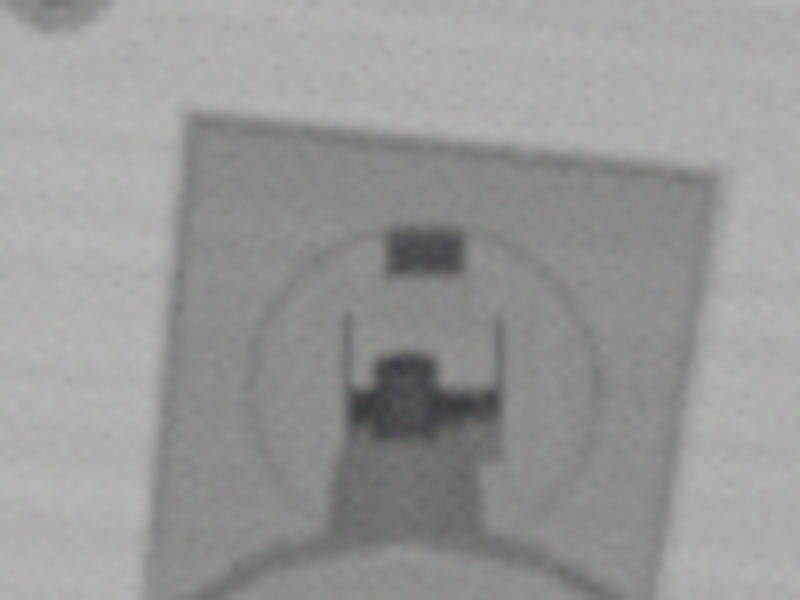

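```bash
cat >> h.py <<'E'
def ut(p,s,uv,z):
    Rm=Ro.from_euler('xyz',s["tool_rot"]).as_matrix();Rc=p["R"];c=Rm.T@(-Rc.T@p["t"]-s["tool_pos"])
    d=Rm.T@(Rc.T@np.linalg.solve(p["K"],[*uv,1]));return c+d*(z-c[2])/d[2]
E
python3 - <<'E'
from h import *
p=pickle.load(open("b5.pkl","rb"));s=telemetry.observe()
f=lambda x,y:(270+(x+.5)/8-.5,190+(y+.5)/8-.5)
z=s["tool_pos"][2]-.049
print("recess L,R,top",[ut(p,s,f(*q),z).round(4) for q in [(250,390),(602,390),(426,229)]])
print("plug tl,tr",[ut(p,s,f(*q),z).round(4) for q in [(188,113),(718,175)]])
print("slot far end L,R",[ut(p,s,f(*q),z+.0015).round(4) for q in [(387,252),(464,252),(426,230)]])
print("holeL R",[ut(p,s,f(*q),z+.0015).round(4) for q in [(347,380),(500,380)]])
print("pin end",ut(p,s,f(405,353),.0848)-[.012,0,0],"shaftpin",ut(p,s,f(405,440),.0798)-[.006,0,0])
E
```

```text
recess L,R,top [array([ 0.0025, -0.0133,  0.1109]), array([0.0025, 0.0178, 0.1109]), array([0.0172, 0.0022, 0.1109])]
plug tl,tr [array([ 0.0274, -0.0183,  0.1109]), array([0.022 , 0.0274, 0.1109])]
slot far end L,R [array([ 0.0147, -0.0012,  0.1124]), array([0.0147, 0.0055, 0.1124]), array([0.0167, 0.0022, 0.1124])]
holeL R [array([ 0.003 , -0.0048,  0.1124]), array([0.003 , 0.0088, 0.1124])]
pin end [0.00167119 0.00035755 0.0848    ] shaftpin [0.00207983 0.00035786 0.0798    ]
```

Emit:
servo_tool --targets "0 0.8 4 0; 0 0.8 4 0; 0 0 4 0; 0 0 2 0; 0 0 0 0"

```text
time: 10.65
tool_pos: [0.4892, -0.0259, 0.1456]
tool_rot: [-3.136, 0.016, -2.915]
contact_force: [0.3, -0.7, -0.7]
opening: 0.0157
```

```bash
python3 - <<'E'
from h import *
s=st();plantip((.4881,-.0262,.044),-2.912,2)
p=shot("wrist","b6")
c=p["color"][180:255,270:370]
cv2.imwrite("pics/b6c.png",cv2.resize(c,None,fx=8,fy=8,interpolation=cv2.INTER_CUBIC)[:,:,::-1])
E
```

```text
10.65 [ 0.4892 -0.0259  0.1456] [-3.136   0.0161 -2.9154] [ 0.28 -0.74 -0.69] [0.085 0.048 0.004] 0.0157 [-0.21  0.37  1.77  0.    0.98 -2.01]
tip [ 0.4883 -0.026   0.0533]
0.2 -0.0 4.7 -0.002; 0.2 -0.0 4.7 -0.002
```

View pics/b6c.png

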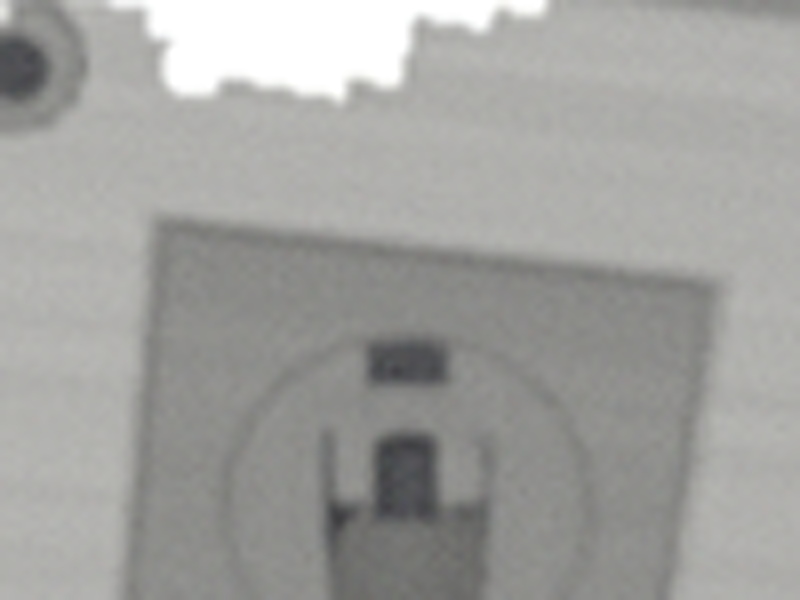

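Emit:
servo_tool --targets "0.1 0.1 3 0; 0.1 0 3 0; 0 0 3 0; 0 0 0 0"

```text
time: 11.2
tool_pos: [0.4892, -0.0259, 0.1362]
tool_rot: [-3.136, 0.016, -2.915]
contact_force: [0.6, 0.3, -1.5]
opening: 0.016
```

```bash
python3 - <<'E'
from h import *
s=st();plantip((.4881,-.0262,.040),-2.912,2)
p=shot("wrist","b7")
c=p["color"][180:255,270:370]
cv2.imwrite("pics/b7c.png",cv2.resize(c,None,fx=8,fy=8,interpolation=cv2.INTER_CUBIC)[:,:,::-1])
E
```

```text
11.2 [ 0.4892 -0.0259  0.1362] [-3.1358  0.0165 -2.9155] [ 0.59  0.35 -1.5 ] [0.045 0.091 0.044] 0.016 [-0.21  0.39  1.78  0.    0.96 -2.01]
tip [ 0.4884 -0.026   0.0439]
0.2 -0.0 1.9 -0.002; 0.2 -0.0 1.9 -0.002
```

View pics/b7c.png

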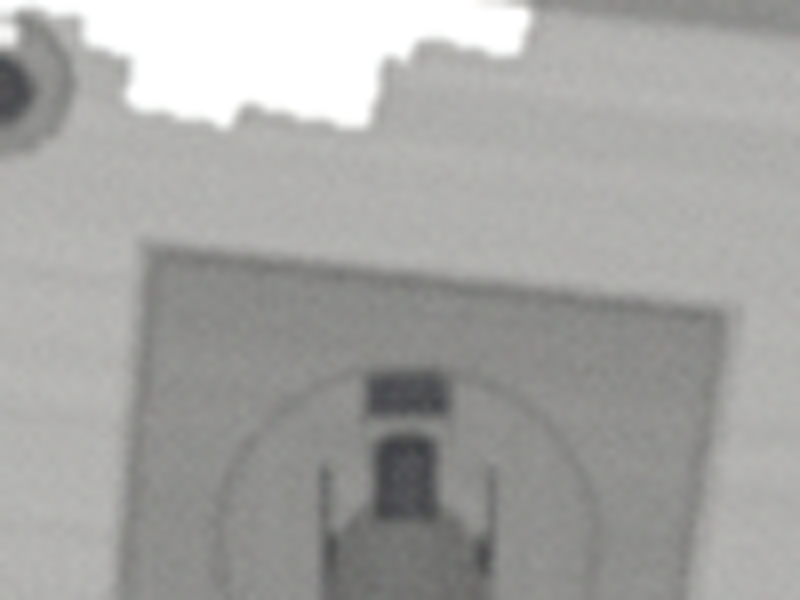

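Emit:
servo_tool --targets "0.1 0.1 2 0; 0.1 0 1.5 0; 0 0 1.5 0; 0 0 1.5 0; 0 0 0 0"

```text
time: 11.88
tool_pos: [0.4893, -0.0259, 0.1295]
tool_rot: [-3.136, 0.017, -2.916]
contact_force: [-0.3, -0.3, -1.5]
opening: 0.0158
```

```bash
python3 - <<'E'
from h import *
s=st();plantip((.4881,-.0262,.040),-2.912,2)
p=shot("wrist","b8")
c=p["color"][180:255,270:370]
cv2.imwrite("pics/b8c.png",cv2.resize(c,None,fx=8,fy=8,interpolation=cv2.INTER_CUBIC)[:,:,::-1])
E
```

```text
11.88 [ 0.4893 -0.0259  0.1295] [-3.1356  0.0169 -2.9155] [-0.32 -0.31 -1.48] [-0.023  0.006 -0.047] 0.0158 [-0.21  0.4   1.79  0.    0.94 -2.01]
tip [ 0.4885 -0.026   0.0371]
0.2 -0.0 -1.4 -0.002; 0.2 -0.0 -1.4 -0.002
```

View pics/b8c.png

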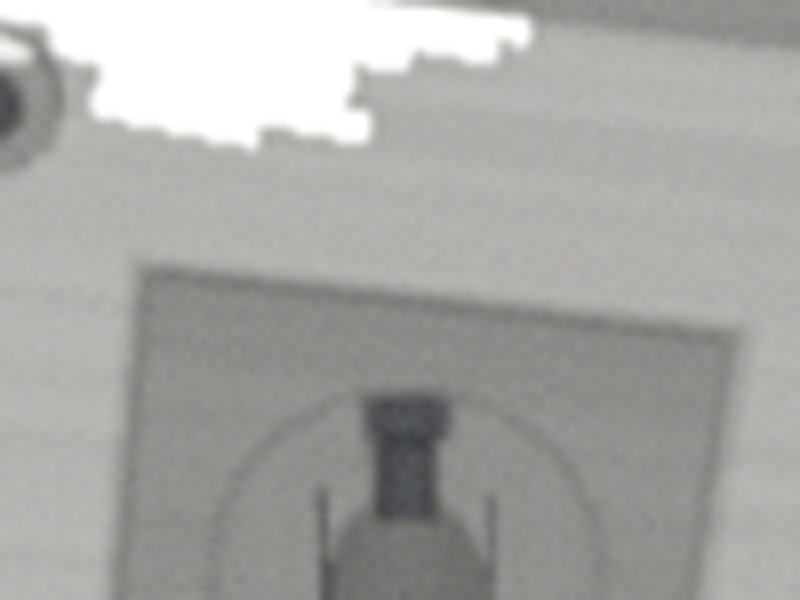

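Emit:
servo_tool --targets "0.1 0.1 1.5 0; 0 0 1.5 0; 0 0 1.5 0; 0 0 1.5 0; 0 0 1.5 0; 0 0 0 0"

```text
time: 12.68
tool_pos: [0.4894, -0.0259, 0.1215]
tool_rot: [-3.136, 0.017, -2.915]
contact_force: [-0.3, -0.3, -1.1]
opening: 0.016
```

```bash
python3 - <<'E'
from h import *
s=st();plantip((.4881,-.0262,.0275),-2.912,2)
E
```

```text
12.68 [ 0.4894 -0.0259  0.1215] [-3.1355  0.0171 -2.9155] [-0.29 -0.32 -1.14] [0.022 0.032 0.036] 0.016 [-0.21  0.41  1.8   0.    0.92 -2.01]
tip [ 0.4887 -0.026   0.0292]
0.3 -0.0 0.9 -0.002; 0.3 -0.0 0.9 -0.002
```

Emit:
servo_tool --targets "0.3 0 0.5 0; 0.1 0 0.5 0; 0 0 0 0"

```text
time: 13.05
tool_pos: [0.489, -0.026, 0.1205]
tool_rot: [-3.135, 0.017, -2.915]
contact_force: [0.6, -0.5, -1.7]
opening: 0.0159
```

Emit:
servo_tool --targets "0.1 0 0.5 0; 0 0 0 0"

```text
time: 13.3
tool_pos: [0.4889, -0.026, 0.12]
tool_rot: [-3.135, 0.017, -2.916]
contact_force: [0.0, -0.4, -1.2]
opening: 0.016
```

```bash
python3 - <<'E'
from h import *
s=st();plantip((.4881,-.0262,.0275),-2.912,2)
E
```

```text
13.3 [ 0.4889 -0.026   0.12  ] [-3.1354  0.0173 -2.9155] [ 0.04 -0.38 -1.23] [0.084 0.036 0.025] 0.016 [-0.21  0.41  1.8   0.    0.91 -2.01]
tip [ 0.4883 -0.0261  0.0277]
0.1 -0.0 0.1 -0.002; 0.1 -0.0 0.1 -0.002
```

Emit:
servo_tool --targets "0.1 0 0.4 0; 0 0 0 0"

```text
time: 13.55
tool_pos: [0.4889, -0.026, 0.1196]
tool_rot: [-3.135, 0.017, -2.915]
contact_force: [0.0, -0.0, -1.3]
opening: 0.0159
```

Emit:
servo_tool --targets "0 0 0.4 0; 0 0 0 0"

```text
time: 13.8
tool_pos: [0.489, -0.026, 0.1194]
tool_rot: [-3.135, 0.018, -2.916]
contact_force: [-0.1, 0.5, 0.0]
opening: 0.0158
```

Emit:
servo_tool --targets "0 0 0.4 0; 0 0 0 0"

```text
time: 14.05
tool_pos: [0.489, -0.026, 0.1194]
tool_rot: [-3.135, 0.018, -2.915]
contact_force: [-0.9, 0.1, 0.7]
opening: 0.0158
```

```bash
cat >> h.py <<'E'
def turnrows(dpsi,n,tgt=None):
    """rows turning tool by dpsi (tool z +) in n rows with tip fixed at tgt xy"""
    s=st();R=Ro.from_euler('xyz',s["tool_rot"]).as_matrix();pos=s["tool_pos"].copy();t=tipw(s);print("tip",t.round(4))
    tg=np.array([*(t[:2] if tgt is None else tgt),t[2]])
    for i in range(n):
        R2=R@Ro.from_euler('z',dpsi/n).as_matrix();np_=tg-R2@TIP
        v=R.T@(np_-pos)*1000;print("%.2f %.2f %.2f %.3f"%(*v,dpsi/n),end="; ");pos=np_;R=R2
    print()
E
python3 -c "
from h import *
turnrows(.9,9,(.4881,-.0262))"
```

```text
14.05 [ 0.489  -0.026   0.1194] [-3.1352  0.0178 -2.9154] [-0.85  0.1   0.7 ] [ 0.094  0.226 -0.006] 0.0158 [-0.21  0.41  1.8   0.    0.91 -2.01]
tip [ 0.4883 -0.0262  0.0271]
0.31 -0.20 -0.00 0.100; 0.07 -0.23 -0.00 0.100; 0.07 -0.23 -0.00 0.100; 0.07 -0.23 -0.00 0.100; 0.07 -0.23 0.00 0.100; 0.07 -0.23 0.00 0.100; 0.07 -0.23 -0.00 0.100; 0.07 -0.23 0.00 0.100; 0.07 -0.23 -0.00 0.100;
```

Emit:
servo_tool --targets "0.2 -0.2 0 0.08; 0.07 -0.2 0 0.08; 0.07 -0.2 0 0.08; 0 0 0 0"

```text
time: 14.55
tool_pos: [0.4892, -0.0266, 0.1194]
tool_rot: [-3.14, 0.02, 3.121]
contact_force: [0.4, 0.7, 0.7]
opening: 0.0155
```

```bash
python3 -c "
from h import *
turnrows(.3,3,(.4881,-.0262))"
```

```text
14.55 [ 0.4892 -0.0266  0.1194] [-3.1398  0.02    3.1211] [0.44 0.68 0.65] [ 0.041  0.172 -0.009] 0.0155 [-0.21  0.41  1.8   0.    0.91 -1.76]
tip [ 0.4887 -0.0262  0.027 ]
0.69 -0.27 -0.01 0.100; 0.07 -0.23 0.00 0.100; 0.07 -0.23 -0.00 0.100;
```

Emit:
servo_tool --targets "0.4 -0.2 0 0.08; 0.1 -0.2 0 0.08; 0.07 -0.2 0 0.08; 0 0 0 0"

```text
time: 15.05
tool_pos: [0.489, -0.0272, 0.1194]
tool_rot: [3.138, 0.021, 2.882]
contact_force: [-0.7, 0.6, 1.6]
opening: 0.0156
```

```bash
python3 -c "
from h import *
turnrows(.3,3,(.4881,-.0262))"
```

```text
15.05 [ 0.489  -0.0272  0.1194] [3.1384 0.021  2.8819] [-0.73  0.57  1.64] [ 0.052  0.062 -0.049] 0.0156 [-0.21  0.41  1.8   0.    0.91 -1.53]
tip [ 0.4888 -0.0263  0.0271]
0.81 -0.34 -0.02 0.100; 0.07 -0.23 -0.00 0.100; 0.07 -0.23 0.00 0.100;
```

Emit:
servo_tool --targets "0.4 -0.2 0 0.08; 0.1 -0.2 0 0.08; 0.07 -0.2 0 0.06; 0 0 0 0"

```text
time: 15.55
tool_pos: [0.4887, -0.0277, 0.1193]
tool_rot: [3.134, 0.021, 2.667]
contact_force: [-0.8, 0.0, 0.4]
opening: 0.0156
```

```bash
python3 -c "
from h import *
turnrows(.2,3,(.4881,-.0262))"
```

```text
15.55 [ 0.4887 -0.0277  0.1193] [3.1337 0.0207 2.6672] [-0.81  0.01  0.36] [0.021 0.082 0.031] 0.0156 [-0.21  0.41  1.81  0.    0.91 -1.31]
tip [ 0.4889 -0.0263  0.027 ]
0.83 -0.43 -0.02 0.067; 0.05 -0.15 -0.00 0.067; 0.05 -0.15 0.00 0.067;
```

Turned 0.70 rad so far; small steps now to the stop.

Emit:
servo_tool --targets "0.3 -0.2 0 0.05; 0.1 -0.1 0 0.05; 0 0 0 0"

```text
time: 15.92
tool_pos: [0.4884, -0.0278, 0.1194]
tool_rot: [3.132, 0.02, 2.574]
contact_force: [0.9, -0.4, 0.1]
opening: 0.0161
```

Emit:
servo_tool --targets "0.1 -0.1 0 0.04; 0 0 0 0"

```text
time: 16.18
tool_pos: [0.4883, -0.0278, 0.1194]
tool_rot: [3.131, 0.02, 2.534]
contact_force: [-0.5, 0.1, 1.4]
opening: 0.0157
```

```bash
python3 -c "
from h import *
turnrows(.1,2,(.4881,-.0262))"
```

```text
16.18 [ 0.4883 -0.0278  0.1194] [3.1308 0.0203 2.5345] [-0.46  0.1   1.44] [0.015 0.027 0.035] 0.0157 [-0.22  0.41  1.81  0.    0.91 -1.18]
tip [ 0.4889 -0.0263  0.0271]
0.74 -0.52 -0.02 0.050; 0.03 -0.11 -0.00 0.050;
```

Emit:
servo_tool --targets "0.1 -0.1 0 0.03; 0 0 0 0"

```text
time: 16.42
tool_pos: [0.4883, -0.0279, 0.1194]
tool_rot: [3.13, 0.02, 2.503]
contact_force: [0.1, 0.6, -0.1]
opening: 0.0156
```

```bash
python3 -c "
from h import *
st()"
```

```text
16.43 [ 0.4883 -0.0279  0.1194] [3.13   0.0201 2.5033] [ 0.13  0.61 -0.15] [ 0.046 -0.024 -0.001] 0.0156 [-0.22  0.41  1.81  0.    0.91 -1.15]
```

Emit:
servo_tool --targets "0.1 -0.1 0 0.03; 0 0 0 0"

```text
time: 16.68
tool_pos: [0.4881, -0.0279, 0.1194]
tool_rot: [3.129, 0.02, 2.471]
contact_force: [0.3, -0.2, 0.4]
opening: 0.0158
```

```bash
python3 -c "
from h import *
st()"
```

```text
16.68 [ 0.4881 -0.0279  0.1194] [3.1295 0.0197 2.4714] [ 0.27 -0.16  0.39] [-0.062  0.07  -0.012] 0.0158 [-0.22  0.41  1.81  0.    0.91 -1.12]
```

Emit:
servo_tool --targets "0.1 -0.05 0 0.03; 0 0 0 0"

```text
time: 16.92
tool_pos: [0.488, -0.028, 0.1194]
tool_rot: [3.129, 0.02, 2.439]
contact_force: [0.8, -0.3, 0.0]
opening: 0.0158
```

```bash
python3 -c "
from h import *
st()"
```

```text
16.93 [ 0.488  -0.028   0.1194] [3.129  0.0195 2.4395] [ 0.75 -0.26  0.01] [-0.032  0.009  0.067] 0.0158 [-0.22  0.41  1.81  0.    0.91 -1.09]
```

Emit:
servo_tool --targets "0.1 -0.05 0 0.03; 0 0 0 0"

```text
time: 17.18
tool_pos: [0.488, -0.028, 0.1194]
tool_rot: [3.128, 0.019, 2.408]
contact_force: [0.1, 0.4, -0.3]
opening: 0.0154
```

```bash
python3 -c "
from h import *
st()"
```

```text
17.18 [ 0.488  -0.028   0.1194] [3.1284 0.0194 2.4078] [ 0.13  0.39 -0.32] [-0.09  -0.089  0.199] 0.0154 [-0.22  0.41  1.81  0.    0.9  -1.05]
```

Emit:
servo_tool --targets "0 0 0 0"

```text
time: 17.3
tool_pos: [0.488, -0.028, 0.1194]
tool_rot: [3.128, 0.019, 2.408]
contact_force: [1.0, -1.1, -0.4]
opening: 0.0154
```

```bash
python3 -c "
from h import *
st()"
```

```text
17.3 [ 0.488  -0.028   0.1194] [3.1284 0.0193 2.408 ] [ 1.02 -1.09 -0.36] [-0.125 -0.048  0.15 ] 0.0154 [-0.22  0.41  1.81  0.    0.9  -1.05]
```

```bash
python3 -c "
from h import *
s=st();plan(s['tool_pos']+[0,0,.01],s['tool_rot'][2],n=1)"
```

```text
17.3 [ 0.488  -0.028   0.1194] [3.1284 0.0193 2.408 ] [ 1.02 -1.09 -0.36] [-0.125 -0.048  0.15 ] 0.0154 [-0.22  0.41  1.81  0.    0.9  -1.05]
-0.2 0.1 -10.0 -0.000
```

Emit:
servo_tool --targets "0 0 -1 0; 0 0 -1 0; 0 0 -1 0"

```text
time: 17.68
tool_pos: [0.4871, -0.0278, 0.1206]
tool_rot: [3.13, 0.017, 2.408]
contact_force: [3.0, -0.2, -10.3]
opening: 0.0157
```

Emit:
servo_tool --targets "0 0 -2 0; 0 0 -2 0; 0 0 -2 0"

```text
time: 18.05
tool_pos: [0.4866, -0.0277, 0.1252]
tool_rot: [3.131, 0.015, 2.408]
contact_force: [4.6, -0.8, -16.5]
opening: 0.0158
```

Emit:
servo_tool --targets "-0.3 0.2 -2 0; -0.3 0.2 -2 0; -0.3 0.2 -2 0; -0.2 0.1 -2 0"

```text
time: 18.55
tool_pos: [0.4868, -0.0277, 0.1331]
tool_rot: [3.132, 0.013, 2.408]
contact_force: [2.7, -0.5, -17.0]
opening: 0.0156
```

```bash
python3 -c "
from h import *
s=st()"
```

```text
18.55 [ 0.4868 -0.0277  0.1331] [3.132  0.0125 2.4078] [  2.74  -0.51 -17.01] [-0.215 -0.743  0.088] 0.0156 [-0.22  0.39  1.79  0.    0.95 -1.05]
```

Emit:
servo_tool --targets "-0.2 0.1 -2 0; -0.2 0.1 -2 0; -0.1 0.1 -2 0; -0.1 0.1 -2 0; -0.1 0.1 -2 0"

```text
time: 19.18
tool_pos: [0.4876, -0.0278, 0.1454]
tool_rot: [3.132, 0.014, 2.408]
contact_force: [0.5, 0.9, -5.1]
opening: 0.0157
```

```bash
python3 -c "
from h import *
s=st();shot('scene','s9');p=shot('wrist','b9')
cv2.imwrite('pics/b9c.png',p['color'][130:400,180:460][:,:,::-1])"
```

```text
19.18 [ 0.4876 -0.0278  0.1454] [3.1315 0.0136 2.4078] [ 0.54  0.9  -5.09] [-0.005 -0.043  0.007] 0.0157 [-0.22  0.37  1.77  0.    0.98 -1.05]
```

View pics/b9c.png

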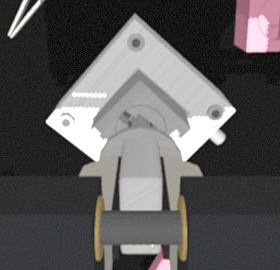

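Emit:
servo_tool --targets "-0.1 0.05 -4 0; -0.1 0.05 -4 0; -0.1 0.05 -4 0; -0.1 0.05 -5 0; -0.1 0.05 -6 0; -0.1 0.05 -8 0; -0.1 0.05 -8 0; 0 0 0 0"

```text
time: 20.27
tool_pos: [0.4881, -0.0281, 0.1885]
tool_rot: [3.13, 0.016, 2.408]
contact_force: [-0.1, 0.0, -4.6]
opening: 0.0156
```

```bash
python3 - <<'E'
from h import *
s=st();q=shot("scene","s10")
cv2.imwrite("pics/s10c.png",cv2.resize(q["color"][160:310,170:370],None,fx=3.8,fy=3.8,interpolation=cv2.INTER_CUBIC)[:,:,::-1])
t=pickle.load(open("top.pkl","rb"))
P=[]
for x,y in [(78,133),(403,68),(463,383),(142,453)]:
    P.append(unproj(t,(130+x/6,235+y/6),.016)[:2]*1000)
P=np.array(P);print(P.round(1),P.mean(0)); e=np.roll(P,-1,0)-P;print(np.degrees(np.arctan2(e[:,1],e[:,0])),np.linalg.norm(e,axis=1))
E
```

```text
20.27 [ 0.4881 -0.0281  0.1885] [3.1303 0.0157 2.4075] [-0.07  0.01 -4.62] [-0.048  0.011 -0.006] 0.0156 [-0.22  0.32  1.72  0.    1.09 -1.05]
[[542.2 305.6]
 [563.4 194.8]
 [456.  174.4]
 [433.2 283.5]] [498.7033869  239.56822579]
[ -79.14762394 -169.23259523  101.79724705   11.50422285] [112.8684153  109.32887441 111.4566487  111.17390943]
```

View pics/s10c.png

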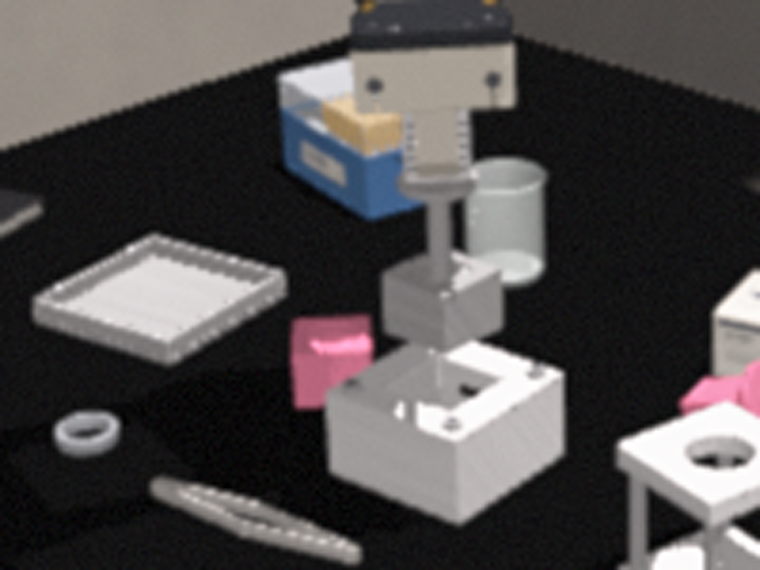

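```bash
python3 - <<'E'
from h import *
plan((.498,.238,.185),2.408,n=8)
E
```

```text
21.3 25.5 0.3 -0.000; 21.3 25.5 0.3 -0.000; 21.3 25.5 0.3 -0.000; 21.3 25.5 0.3 -0.000; 21.3 25.5 0.3 -0.000; 21.3 25.5 0.3 -0.000; 21.3 25.5 0.3 -0.000; 21.3 25.5 0.3 -0.000
```

Emit:
servo_tool --targets "10 12 0 0; 19 22 0 0; 21 25 0 0; 21 25 0 0; 21 25 0 0; 21 25 0 0; 19 22 0 0; 12 14 0 0; 6 7 0 0; 0 0 0 0; 0 0 0 0"

```text
time: 21.7
tool_pos: [0.4909, 0.2188, 0.184]
tool_rot: [3.135, 0.008, 2.409]
contact_force: [0.1, 0.2, -5.1]
opening: 0.016
```

```bash
python3 - <<'E'
from h import *
s=st();p=shot("wrist","b11");q=shot("top","t11")
plan((.498,.238,.150),2.408,n=3)
E
```

```text
21.7 [0.4909 0.2188 0.184 ] [3.1351 0.008  2.4087] [ 0.1   0.22 -5.07] [-0.055 -0.024 -0.014] 0.016 [ 0.28  0.41  1.58 -0.    1.14 -0.56]
2.7 6.3 11.4 0.000; 2.7 6.3 11.4 0.000; 2.7 6.3 11.4 0.000
```

View pics/b11.png

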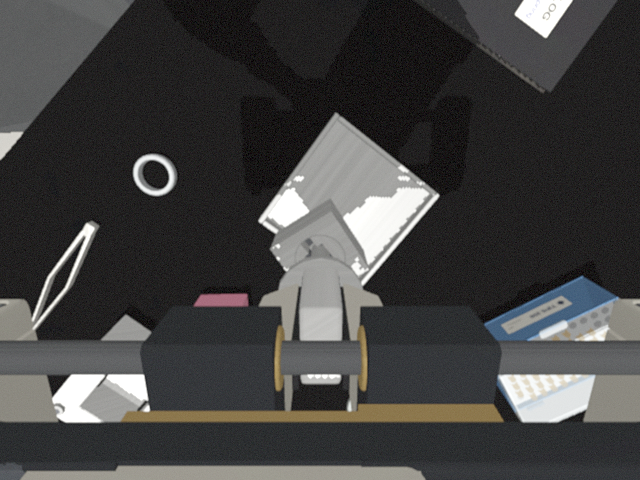

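```bash
python3 - <<'E'
from h import *
p=pickle.load(open("b11.pkl","rb"))
A=[unproj(p,q,.016)[:2]*1000 for q in [(259,220),(438,193),(337,115)]];A=np.array(A);print(A.round(1),A[:2].mean(0),np.linalg.norm(A[0]-A[1]))
E
```

```text
[[456.9 181.2]
 [540.6 308.7]
 [437.5 286.6]] [498.76976905 244.93369714] 152.47156796562726
```

Emit:
servo_tool --targets "4 8 6 0; 4 8 10 0; 2 5 10 0; 0 0 10 0; 0 0 0 0"

```text
time: 22.42
tool_pos: [0.4984, 0.2415, 0.1447]
tool_rot: [3.136, 0.007, 2.406]
contact_force: [-0.3, 0.6, -3.8]
opening: 0.0158
```

```bash
python3 - <<'E'
from h import *
s=st();plan((.498,.241,.120),2.408,n=3)
E
```

```text
22.43 [0.4984 0.2415 0.1447] [3.1364 0.0072 2.4065] [-0.26  0.64 -3.8 ] [-0.024  0.074 -0.01 ] 0.0158 [ 0.31  0.48  1.59 -0.    1.06 -0.52]
0.1 -0.3 8.2 -0.001; 0.1 -0.3 8.2 -0.001; 0.1 -0.3 8.2 -0.001
```

Emit:
servo_tool --targets "0.1 -0.3 8 0; 0.1 -0.3 8 0; 0 0 7 0; 0 0 4 0; 0 0 0 0"

```text
time: 23.05
tool_pos: [0.4983, 0.2408, 0.1161]
tool_rot: [3.136, 0.008, 2.406]
contact_force: [-0.7, -0.6, -4.7]
opening: 0.0157
```

Emit:
servo_tool --targets "0 0 1 0; 0 0 1 0; 0 0 1 0; 0 0 0 0"

```text
time: 23.55
tool_pos: [0.4988, 0.2409, 0.1136]
tool_rot: [3.135, 0.008, 2.406]
contact_force: [0.3, -0.4, -5.1]
opening: 0.0159
```

Emit:
servo_tool --targets "0 0 1 0; 0 0 1 0; 0 0 0 0"

```text
time: 23.92
tool_pos: [0.499, 0.2412, 0.1118]
tool_rot: [3.134, 0.009, 2.406]
contact_force: [-0.3, -0.1, -3.4]
opening: 0.0156
```

Emit:
servo_tool --targets "0 0 0.7 0; 0 0 0 0"

```text
time: 24.18
tool_pos: [0.4991, 0.2412, 0.1113]
tool_rot: [3.134, 0.009, 2.406]
contact_force: [-0.8, -0.1, -3.7]
opening: 0.016
```

Emit:
servo_tool --targets "0 0 0.7 0; 0 0 0 0"

```text
time: 24.42
tool_pos: [0.4995, 0.2412, 0.111]
tool_rot: [3.133, 0.009, 2.406]
contact_force: [0.2, 0.6, -2.3]
opening: 0.0158
```

Emit:
servo_tool --targets "0 0 0.7 0; 0 0 0.5 0; 0 0 0 0"

```text
time: 24.8
tool_pos: [0.5, 0.2413, 0.1102]
tool_rot: [3.132, 0.01, 2.406]
contact_force: [-1.0, -0.1, -2.0]
opening: 0.0156
```

Emit:
servo_tool --targets "0 0 0.5 0; 0 0 0.5 0; 0 0 0 0"

```text
time: 25.18
tool_pos: [0.5001, 0.2413, 0.1091]
tool_rot: [3.131, 0.01, 2.406]
contact_force: [0.1, 0.1, -1.6]
opening: 0.0158
```

```bash
python3 - <<'E'
from h import *
s=st();q=shot("scene","s12")
cv2.imwrite("pics/s12c.png",cv2.resize(q["color"][120:300,140:330],None,fx=3.3,fy=3.3,interpolation=cv2.INTER_CUBIC)[:,:,::-1])
E
```

```text
25.18 [0.5001 0.2413 0.1091] [3.1314 0.0102 2.406 ] [ 0.08  0.1  -1.59] [-0.058  0.056 -0.036] 0.0158 [ 0.31  0.53  1.63 -0.    0.98 -0.52]
```

View pics/s12c.png

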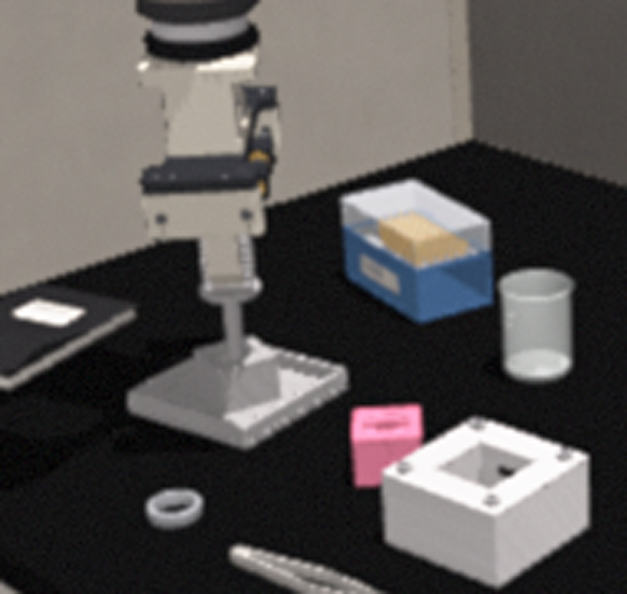

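Emit:
servo_tool --targets "0 0 0.5 0; 0 0 0 0"

```text
time: 25.48
tool_pos: [0.5001, 0.2413, 0.1086]
tool_rot: [3.131, 0.01, 2.406]
contact_force: [0.9, 1.0, -2.3]
opening: 0.0156
```

Emit:
servo_tool --targets "0 0 0.4 0; 0 0 0 0"

```text
time: 25.72
tool_pos: [0.5002, 0.2413, 0.1085]
tool_rot: [3.131, 0.01, 2.406]
contact_force: [-0.7, 0.2, -0.7]
opening: 0.0161
```

Emit:
servo_tool --targets "0 0 0 0; 0 0 0 0; 0 0 0 0; 0 0 0 0; 0 0 0 0; 0 0 0 0" --hand 0.7

```text
time: 26.48
tool_pos: [0.5005, 0.2415, 0.1088]
tool_rot: [3.13, 0.011, 2.406]
contact_force: [0.4, 0.1, 0.2]
opening: 0.0639
```

Emit:
servo_tool --targets "0 0 -6 0; 0 0 -10 0; 0 0 -14 0; 0 0 -16 0; 0 0 -16 0; 0 0 -16 0; 0 0 -16 0; 0 0 0 0"

```text
time: 27.48
tool_pos: [0.4999, 0.2417, 0.2125]
tool_rot: [3.125, 0.014, 2.406]
contact_force: [0.2, -1.0, -0.2]
opening: 0.0645
```

```bash
python3 - <<'E'
from h import *
s=st();q=shot("scene","s13");p=shot("wrist","b13")
cv2.imwrite("pics/s13c.png",cv2.resize(q["color"][150:300,140:420],None,fx=2.8,fy=2.8,interpolation=cv2.INTER_CUBIC)[:,:,::-1])
E
```

```text
27.48 [0.4999 0.2417 0.2125] [3.1246 0.0141 2.406 ] [ 0.22 -0.96 -0.25] [-0.074  0.004 -0.003] 0.0645 [ 0.31  0.41  1.5  -0.    1.21 -0.52]
```

View pics/s13c.png

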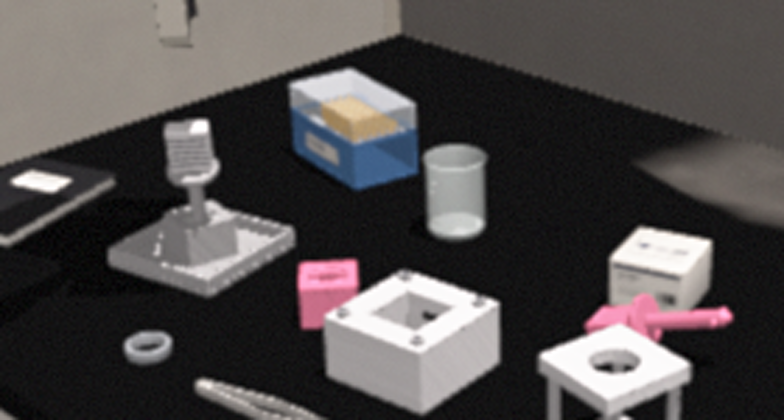

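View pics/b13.png

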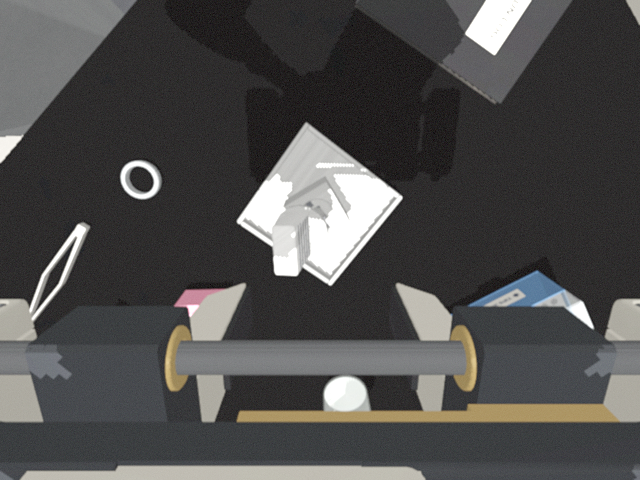

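```bash
python3 - <<'E'
from h import *
a=pickle.load(open("scene.pkl","rb"))["color"].astype(int);b=pickle.load(open("s13.pkl","rb"))["color"].astype(int)
for n,(u,v,w,h) in dict(beaker=(303,220,30,40),box=(385,240,20,20),petri=(425,355,40,34)).items():
    sl=np.s_[v-h//2:v+h//2,u-w//2:u+w//2];print(n,abs(a[sl]-b[sl]).mean())
q=shot("scene","s14");c=pickle.load(open("s13.pkl","rb"))["color"].astype(int)
print("motion",abs(q["color"].astype(int)-c)[180:280,160:260].mean())
cv2.imwrite("pics/s14c.png",cv2.resize(q["color"][185:265,170:255],None,fx=7,fy=7,interpolation=cv2.INTER_CUBIC)[:,:,::-1])
E
```

```text
beaker 1.656388888888889
box 1.0733333333333333
petri 1.6345588235294117
motion 2.1047333333333333
```

View pics/s14c.png

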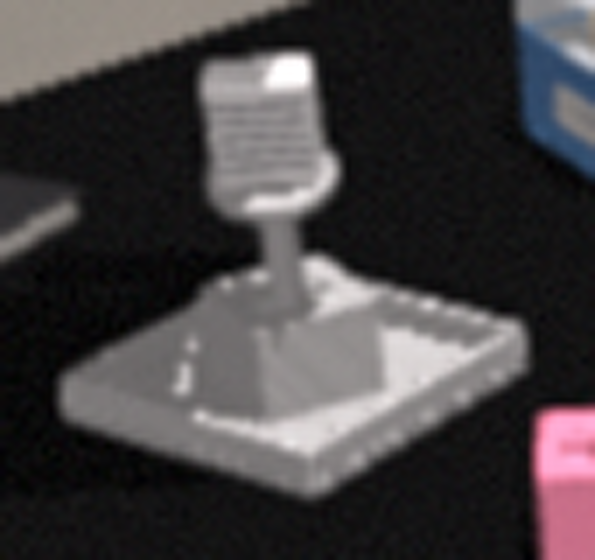

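The plug sits flat in the tray with the rod standing in it, leaning slightly. The bystanders have not moved, so I'm handing in.

```bash
python3 -c "
from h import *
print(robot.hand_in());st()"
```

```text
the job is handed in; nothing more can be done
None
the job is handed in; nothing more can be done
```

The blind plug is out of its port and standing flat in the parts tray with the rod standing in it. I handed the job in at about 27.5 s of the 72 s allowed.

- **Fitting and turning:** I took the grey rod from its stand, and the pin went into the slot without contact until it reached the floor. I turned it clockwise about 0.96 rad, until a torque of about 0.15–0.2 Nm showed it was at the stop.
- **Drawing and setting down:** The highest force I read while pulling was about 17 N. Once free, the load on the arm was about 4.6 N, which matches plug plus rod. I lowered it until the tray carried the weight, released it and raised the gripper clear.
- **Last checks:** The final picture shows the plug flat and the rod leaning a little in its hole. The patches around the beaker, carton and petri dish matched the first picture to within image noise.

**Findings that were off:**
- **Pink rod:** The pink look-alike rod was upright in the first picture (time 0) and already lying on its side in a wrist picture at 4.15 s. No contact showed in my force readings, and the fingers were at 0.2 m or higher until then. I think it toppled by itself, but I cannot rule out that I caused it.
- **Tool tilt:** The tool drifted up to 0.023 rad off vertical during the moves. I allowed for it when positioning the rod.
- **Tray position:** My two estimates of the tray's centre differed by about 5 mm. I aimed between them.

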